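Tighten the hold-down nut of the last stand with the adjustable wrench

TASK

The hold-down nut of the cast last stand has worked loose, and the adjustable wrench lying round it is open too wide: roll the wrench's worm with a fingertip, pressing only lightly, until the jaw closes snugly on the nut. Then push the handle to turn the nut clockwise (seen from above) until it comes up tight, and no harder, or the jaw is forced open again. Keep the fingers off the nut and the moving jaw, leave the snug wrench lying on the nut, and do not disturb anything else on the bench.

Things in the scene. Friction and masses are not known exactly. Their poses are not given: they have to be found in the camera images.
- foot: Fixed dark green cast foot plate of a shoe last stand, 200 x 330 mm, 14 mm thick, flat on the bench. Origin at bench height under the axis of the hold-down nut (plate centre); x, y along the plate's short and long sides, z up. Its post with the iron last (150 mm tall) stands at plate x +55, y -125 mm
- nut_top (a point): Centre of the top of the hold-down nut, a dark steel hexagon 36 mm across flats (41.6 mm across corners), standing 24 mm above the plate, with a 22 mm stud end 12 mm higher. Do not touch it with the fingers
- wrench: Loose steel adjustable wrench, 290 mm long, head 14 mm thick, on the plate, open mouth round the nut. Origin: underside, middle of the mouth when 40 mm open. x points out of the mouth; fixed jaw face at y = -20 mm, moving jaw on +y. Throat wall at x = -24 mm; the wrench can slide till this meets the nut. Handle runs towards (-0.966, -0.257, 0), z 1 to 15 mm over the plate
- worm_top (a point): Mean top of the worm (axis along wrench y, 16 mm diameter, 22 mm long), 18.5 mm above the plate, at wrench x = -54 mm, y = 0. It is worn out of true: its top rises and falls 0.8 mm about this point as it turns. Rolling the top towards the mouth (wrench +x) under a fingertip pressed on at 7 to 11 N closes the jaw 0.6 mm per rad. It takes 3 to 4 N along the surface; pressed less, the tip slips
- handle_mid (a point): Point on the centre line of the handle, 180 mm from the mouth's centre, 8 mm above the plate; the handle is 24 mm wide there. Its straight part runs from 110 to 250 mm
- jaw (a joint): Slide of the moving jaw, m: mouth opening = 40 mm + this value; starts 0 to 2.2 mm, snug on the nut at about -4 mm. Worm-driven: with the jaw snug, a push of more than about 9 N across the handle at handle_mid forces it open
- nut (a joint): Turn of the nut, rad, grows clockwise seen from above: starts 0 to 0.1, stiff to turn (0.4 N m; with the wrench's own rubbing 3 to 5 N across the handle at handle_mid), tight against a firm stop at 0.6
- hammer: Bystander, leave alone: hammer lying on the bench
- brush: Bystander, leave alone: hand brush lying on the bench
- glue: Bystander, leave alone: small upright can, 56 mm wide, 120 mm tall
- spare_nut: Bystander, leave alone: small spare hexagon nut, 24 mm wide, lying on the plate
- washer: Bystander, leave alone: steel washer, 36 mm wide, lying on the plate
- heel_block: Bystander, leave alone: black rubber heel, 25 mm thick
- shoe: Bystander, leave alone: dark leather shoe, 240 mm long
- tack_cup: Bystander, leave alone: steel cup, 64 mm wide, 60 mm tall

How it is judged:
By the outcome, as a careful person would: the job done as asked, in the order asked, and still so for the second after the job is handed in, with the robot touching nothing.
It also fails if it takes over 72 s, if anything falls off the work surface, if the arm or the gripper's body presses on something with over 40 N, if the wrist force passes 120 N, or if a joint passes its speed limit or range.

ROBOT

A 7-joint arm with a two-finger parallel gripper is mounted at the origin on the work surface. World frame = base frame: x ahead of the robot, y to its left, z up, the work surface at z = 0. Lengths are in m, angles in rad, forces in N, time in s.
With the tool pointing down it reaches from about 0.4 to 0.875 m from the base axis. Payload 19.3 kg.
Tool frame: the origin (TCP) lies at the very end of the fingers, on their centre line; the grasp point (between the pads) lies 19 mm behind it; z points along the fingers, y is the line along which they close (so a half turn about z gives the same grasp; the last joint's range is limited). The gripper opens to 85 mm and grips with 20 to 120 N. Pads are 22 mm wide; open, the fingers measure 114 mm over their backs; the gripper's body (76 mm by 85 mm) begins 54 mm behind the grasp point. The pads swing forward as they close: fully open they stand 13 mm farther back than shut.
Start: joints at [-1.382, 0.521, -0.036, 1.599, 0.021, 1.021, -0.113], TCP at [0.16, 0.604, 0.231] pointing down, gripper open.
Joint ranges: [-2.91, 2.91], [-0.3, 2.13], [-1.5, 1.42], [0.17, 2.43], [-1.26, 4.41], [0.16, 1.93], [-2.52, 2.52]. Speed limits (rad/s): [1.89, 1.89, 2.39, 2.39, 3.01, 3.01, 3.01].

INTERFACE

Orientations are given as [roll, pitch, yaw] about the fixed x, y, z axes, in that order (R = Rz(yaw) Ry(pitch) Rx(roll)).
In Python, from workcell import bot gives the robot as it stands.
- The arm moves only by the shell command python3 -m crank 'ROWS' [FORCE]. ROWS is a JSON object of lists of equal length, an entry for each row: "travel": the shift along the world's x, y, z in cm, a list of three; "turn": the turn, a rotation vector about the world's x, y, z in degrees, a list of three; "gripper": the closure, from 0 (fully open) to 1 (shut). A call has exactly 5 rows; each row is the pose to reach, as a shift and turn from the pose commanded when the call began; what a row does not reach only later rows make up. A row lasts 1/10 s, in which the tool goes at most 50 mm and 8.59 degrees, less where a joint would pass 70% of its speed; a pose out of reach is approached as far as the arm can. A call with a gripper value outside its range is refused whole. The fingers move at their own pace and stop on an object; FORCE is the grip in N (left out, the last holds). Time passes only in rows, so rows that repeat a pose let the fingers close, or fill a call up. It gives the time, the measured TCP pose, the force, the opening and the grip force at its end, in the units of the state.
- bot.observe(): the state, without advancing time (a new reading comes with each control period).
- bot.grab_frame(name): name is "scene" or "top" or "wrist"; returns a dict with "pixels" (400x640x3 uint8, red, green, blue), "fx", "fy", "cx", "cy" (pixels), "extrinsics" (4x4, takes a point from world to camera coordinates). Camera axes: x right, y down, z forward; pixel columns grow to the right and rows downward; lengths in m; the calibration is good to about 2 mm. The wrist camera is an equidistant fisheye: a pixel r from the principal point sees the ray r / f radians off the axis. A picture is of the moment at which its call begins. There is no depth.
- bot.job_done(): hands the job in; it is judged then, once.
The state is a dict: "clock": time; "qpos": joint angles; "qd": joint speeds; "joint_efforts": joint torques, N m; "position": TCP position; "tool_rot": TCP orientation; "force": force on the tool from outside, world axes, zero at the start; "moment": the same for the moment, N m; "grip_width": finger opening in m; "finger_force": force on a finger pad.
Only numpy, scipy, OpenCV 4.12 (cv2) and the standard library are available. Lean on these libraries where they do the work, as an engineer would, in place of code of your own. Each camera call takes 0.05 s, during which the arm holds its last target. There are 200 camera calls.

## Working session

There is one attempt and no reset: what is moved stays moved. The work goes in short steps, Python scripts to look and compute and a shell command to move; the robot and the scene stay as the last step left them, time stands still between calls to the robot, and variables do not carry over. Pictures are saved under pics/ and viewed, at most 10 in all, crops included, and the job is handed in when it is done.

```bash
mkdir -p pics; ls; python3 - <<'E'
from workcell import bot
import cv2
s=bot.observe();print(s)
for n in("scene","top"):
    f=bot.grab_frame(n);cv2.imwrite(f"pics/{n}0.png",f["pixels"][:,:,::-1]);print(n,f["fx"],f["cx"],f["cy"],f["extrinsics"].round(4).tolist())
E
```

```text
pics
{'clock': 0.0, 'qpos': array([-1.38218684,  0.5219926 , -0.03632004,  1.59998931,  0.02116436,
        1.02109677, -0.11283625]), 'qd': array([-3.05917563e-06, -6.15052472e-04, -7.78170510e-04, -2.17125401e-03,
        5.92070921e-04,  1.37838093e-04, -1.04887518e-03]), 'joint_efforts': array([ 4.02791047e-04, -9.27094102e+01,  1.97985403e+00, -3.69938099e+01,
        1.79000222e-02,  8.08559242e-03, -2.46337623e-05]), 'position': array([0.15990166, 0.60385913, 0.23074584]), 'tool_rot': array([-3.14049124e+00,  5.17704919e-05,  2.88271161e+00]), 'force': array([-0.86067395, -0.02060541, -0.14427989]), 'moment': array([0.03774201, 0.00726575, 0.05928512]), 'finger_force': 0.0, 'grip_width': 0.08559318303460563}
scene 399.22102511469404 325.926508631275 188.47234760437567 [[0.3641, 0.9313, 0.0131, -0.1875], [0.5478, -0.2027, -0.8117, -0.2311], [-0.7532, 0.3027, -0.584, 1.7478], [0.0, 0.0, 0.0, 1.0]]
top 442.03809521944424 318.59274124795365 200.08310904907103 [[0.0009, -1.0, 0.0054, -0.0027], [-0.98, -0.002, -0.1989, 0.5327], [0.1989, -0.0051, -0.98, 1.1007], [0.0, 0.0, 0.0, 1.0]]
```

View pics/top0.png

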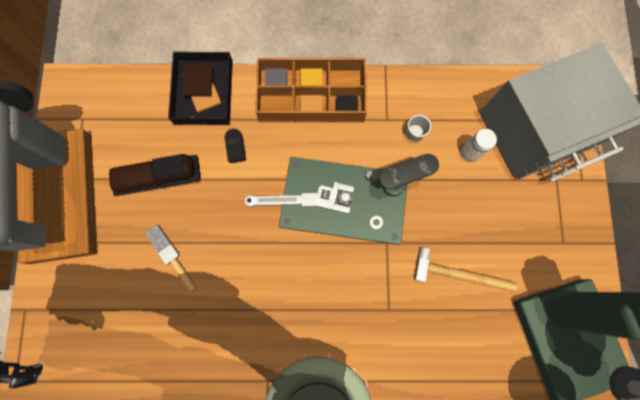

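View pics/scene0.png

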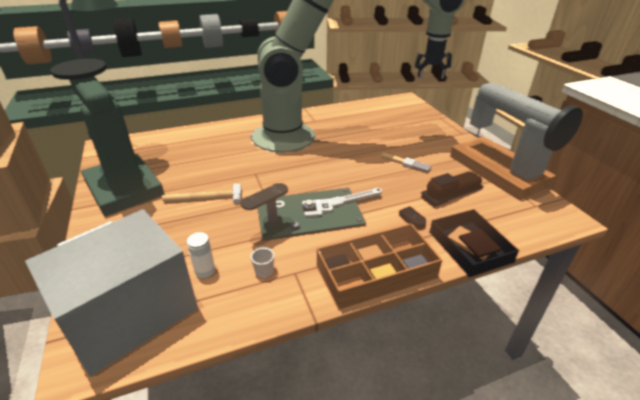

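```bash
cat > h.py <<'E'
import numpy as np, cv2
from workcell import bot
from scipy.spatial.transform import Rotation as R
def ray(f,u,v,fish=False):
    E=np.array(f["extrinsics"]);x=(u-f["cx"])/f["fx"];y=(v-f["cy"])/f["fy"]
    if fish:
        r=np.hypot(x,y);d=np.array([x/r*np.sin(r),y/r*np.sin(r),np.cos(r)]) if r>0 else np.array([0,0,1.])
    else: d=np.array([x,y,1.])
    return -E[:3,:3].T@E[:3,3],E[:3,:3].T@d
def onz(f,u,v,z,fish=False):
    c,d=ray(f,u,v,fish);return c+d*(z-c[2])/d[2]
def proj(f,p,fish=False):
    E=np.array(f["extrinsics"]);q=E[:3,:3]@p+E[:3,3]
    if fish:
        r=np.arctan2(np.hypot(q[0],q[1]),q[2]);n=np.hypot(q[0],q[1]);x,y=q[:2]/n*r
    else: x,y=q[:2]/q[2]
    return np.array([x*f["fx"]+f["cx"],y*f["fy"]+f["cy"]])
def tri(rs):
    A=0;b=0
    for c,d in rs:
        d=d/np.linalg.norm(d);P=np.eye(3)-np.outer(d,d);A=A+P;b=b+P@c
    return np.linalg.solve(A,b)
def st():
    s=bot.observe();print(round(s["clock"],2),"p",(s["position"]*1000).round(1),"rpy",np.degrees(s["tool_rot"]).round(1),"F",s["force"].round(2),"w",round(s["grip_width"],4));return s
E
python3 - <<'E'
from h import *
f=bot.grab_frame("top")
for n,u,v,z in[("nut",344,198,.03),("worm",325,194,.03),("end",250,200,.02),("c1",291,158,.014),("c2",279,228,.014),("c3",402,243,.014)]:
    print(n,onz(f,u,v,z).round(3))
w=bot.grab_frame("wrist");print(w["fx"],w["cx"],w["cy"]);E=np.array(w["extrinsics"]);print("cam",(-E[:3,:3].T@E[:3,3]).round(3),E[:3,:3].round(2).tolist())
E
```

```text
nut [ 0.543 -0.07   0.03 ]
worm [ 0.554 -0.019  0.03 ]
end [0.539 0.182 0.02 ]
c1 [0.659 0.074 0.014]
c2 [0.465 0.103 0.014]
c3 [ 0.425 -0.223  0.014]
309.70691628693146 324.9568583871523 198.46560582673646
cam [0.088 0.622 0.373] [[0.26, 0.97, -0.0], [0.93, -0.25, 0.29], [0.28, -0.08, -0.96]]
```

```bash
R='{"travel":[[2.6,-4.16,0],[5.2,-8.3,0],[7.8,-12.5,0],[10.4,-16.6,0],[13,-20.8,0]],"turn":[[0,0,-6],[0,0,-12],[0,0,-18],[0,0,-24],[0,0,-29.3]],"gripper":[1,1,1,1,1]}'
python3 -m crank '{"travel":[[2.6,-4.16,0],[5.2,-8.3,0],[7.8,-12.5,0],[10.4,-16.6,0],[13,-20.8,0]],"turn":[[0,0,-6],[0,0,-12],[0,0,-18],[0,0,-24],[0,0,-29]],"gripper":[1,1,1,1,1]}' 40
python3 -m crank '{"travel":[[2.6,-4.16,0],[5.2,-8.3,0],[7.8,-12.5,0],[10.4,-16.6,0],[13,-20.8,0]],"turn":[[0,0,-6],[0,0,-12],[0,0,-18],[0,0,-24],[0,0,-29]],"gripper":[1,1,1,1,1]}'
python3 -m crank '{"travel":[[2.6,-4.16,0],[5.2,-8.3,0],[7.8,-12.5,0],[10.4,-16.6,0],[13,-20.8,0]],"turn":[[0,0,-6],[0,0,-12],[0,0,-18],[0,0,-24],[0,0,-30]],"gripper":[1,1,1,1,1]}'
python3 -m crank '{"travel":[[0,0,0],[0,0,0],[0,0,0],[0,0,0],[0,0,0]],"turn":[[0,0,0],[0,0,0],[0,0,0],[0,0,0],[0,0,0]],"gripper":[1,1,1,1,1]}'
python3 - <<'E'
from h import *
st()
f=bot.grab_frame("wrist");cv2.imwrite("pics/w1.png",f["pixels"][:,:,::-1]);np.save("w1.npy",f,allow_pickle=True)
E
```

```text
clock: 0.7
position: [0.2907, 0.3945, 0.2314]
tool_rot: [3.141, -0.0, 2.372]
force: [2.1, -0.0, -0.0]
grip_width: 0.0122
finger_force: 0.0
clock: 1.2
position: [0.4207, 0.1865, 0.2315]
tool_rot: [3.141, -0.0, 1.867]
force: [0.9, 1.2, -1.1]
grip_width: 0.0
finger_force: 0.0
clock: 1.7
position: [0.5508, -0.0215, 0.2314]
tool_rot: [3.141, -0.0, 1.343]
force: [1.0, 0.1, -0.1]
grip_width: -0.0001
finger_force: 0.0
clock: 2.2
position: [0.5498, -0.0188, 0.2314]
tool_rot: [3.142, -0.0, 1.349]
force: [-0.5, 0.3, 0.8]
grip_width: 0.0002
finger_force: 0.0
2.2 p [549.8 -18.8 231.4] rpy [180.   -0.   77.3] F [-0.51  0.32  0.77] w 0.0002
```

View pics/w1.png

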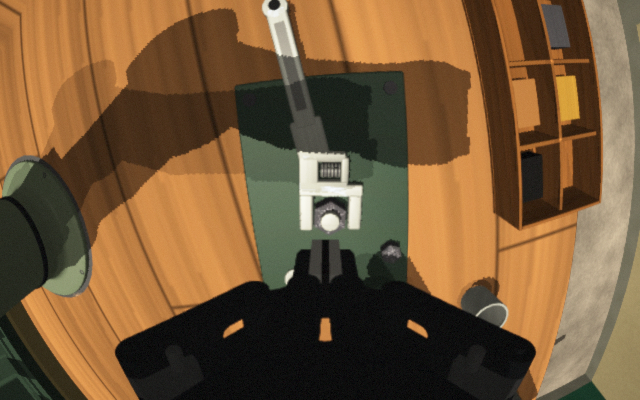

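```bash
python3 - <<'E'
import cv2
a=cv2.imread("pics/w1.png")[140:240,265:398];cv2.imwrite("pics/w1c.png",cv2.resize(a,None,fx=6,fy=6,interpolation=cv2.INTER_CUBIC))
E
```

```text
(no output)
```

View pics/w1c.png

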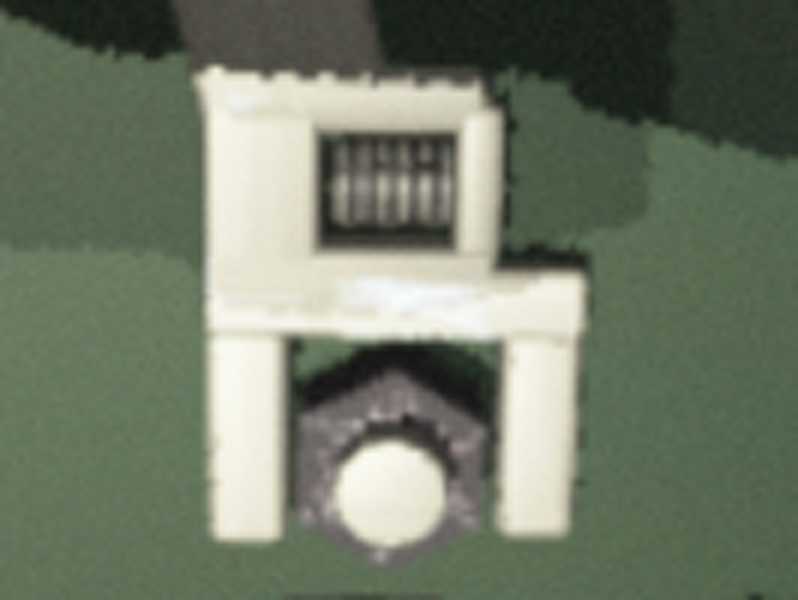

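```bash
python3 - <<'E'
from h import *
f=np.load("w1.npy",allow_pickle=True).item()
P={}
for n,u,v,z in[("worm",393,185,.0325),("stud",388,492,.05),("fixTipIn",281,540,.029),("fixRoot",283,335,.029),("movTipIn",498,535,.029),("movRoot",501,335,.029)]:
    P[n]=onz(f,265+u/6,140+v/6,z,True);print(n,(P[n]*1000).round(1))
for n,u,v,z in[("end",274,6,.025),("h1",290,75,.026),("h2",318,148,.026),("cNE",403,71,.014),("cNW",235,87,.014)]:
    P[n]=onz(f,u,v,z,True);print(n,(P[n]*1000).round(1))
d=P["fixTipIn"]-P["fixRoot"];print("x dir",np.degrees(np.arctan2(d[1],d[0])));d=P["movTipIn"]-P["movRoot"];print(np.degrees(np.arctan2(d[1],d[0])))
d=P["cNE"]-P["cNW"];print("plate yaw",np.degrees(np.arctan2(d[1],d[0])), np.linalg.norm(d))
d=P["end"]-P["stud"];print("handle",np.degrees(np.arctan2(d[1],d[0])),np.linalg.norm(d))
d=P["stud"]-P["worm"];print(np.degrees(np.arctan2(d[1],d[0])),np.linalg.norm(d))
print("open",np.linalg.norm(P["movTipIn"]-P["fixTipIn"]))
E
python3 -m crank '{"travel":[[0,2,-2],[0,4,-4],[0,5,-5],[0,6,-6],[0,6,-6]],"turn":[[0,0,0],[0,0,0],[0,0,0],[0,0,0],[0,0,0]],"gripper":[1,1,1,1,1]}'
python3 - <<'E'
from h import *
st()
f=bot.grab_frame("wrist");cv2.imwrite("pics/w2.png",f["pixels"][:,:,::-1]);np.save("w2.npy",f,allow_pickle=True)
p=proj(f,np.array([.555,-.02,.0325]),True);print(p)
u,v=p.astype(int);a=f["pixels"][max(0,v-70):v+100,u-120:u+110,::-1];cv2.imwrite("pics/w2c.png",cv2.resize(a,None,fx=3.4,fy=3.4,interpolation=cv2.INTER_CUBIC));print(u-120,max(0,v-70))
E
```

```text
worm [555.9 -18.   32.5]
stud [542.8 -71.1  50. ]
fixTipIn [518.1 -84.5  29. ]
fixRoot [528.6 -42.9  29. ]
movTipIn [560.9 -93.1  29. ]
movRoot [569.8 -52.2  29. ]
end [536.3 183.   25. ]
h1 [536.1  97.4  26. ]
h2 [547.7   9.6  26. ]
cNE [664.1  77.1  14. ]
cNW [468.8 102.7  14. ]
x dir -104.08729439120066
-102.23879026634218
plate yaw -7.47974991014704 0.19695350455872515
handle 91.46862960484611 0.25540638379918806
-103.80973869613754 0.05747813178309071
open 0.04362573745014203
clock: 2.75
position: [0.5496, 0.0412, 0.1705]
tool_rot: [-3.14, 0.0, 1.348]
force: [0.1, 0.3, -0.4]
grip_width: 0.0
finger_force: 0.0
2.75 p [549.6  41.2 170.5] rpy [-179.9    0.    77.3] F [ 0.11  0.32 -0.35] w 0.0
[344.53165674 243.05212404]
224 173
```

View pics/w2c.png

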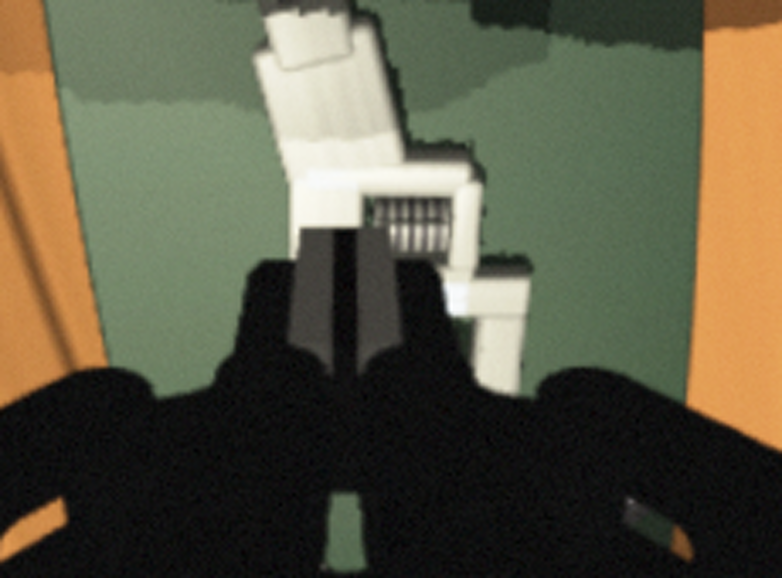

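```bash
python3 - <<'E'
from h import *
f=np.load("w1.npy",allow_pickle=True).item();g=np.load("w2.npy",allow_pickle=True).item()
print(tri([ray(f,330.5,170.8,True),ray(g,345.2,240,True)]).round(4))
for n,a,b in[("win far L",(318,132),(362,195)),("win far R",(458,132),(456,192)),("movjaw outer back",(584,272),(531,270)),("head outer R far",(478,75),(470,160))]:
    rs=[ray(f,265+a[0]/6,140+a[1]/6,True),ray(g,224+b[0]/3.4,173+b[1]/3.4,True)];print(n,tri(rs).round(4))
print("worm g",onz(g,345.2,240,.0325,True).round(4))
print("tcp px",proj(g,np.array([.5496,.0412,.1705]),True))
E
```

```text
[ 0.556  -0.0188  0.0283]
win far L [ 0.5439 -0.0061  0.0259]
win far R [ 0.5706 -0.0123  0.0239]
movjaw outer back [ 0.5891 -0.046   0.0195]
head outer R far [ 0.5765 -0.0018  0.0275]
worm g [ 0.5563 -0.0169  0.0325]
tcp px [326.17912851 253.790969  ]
```

```bash
python3 -m crank '{"travel":[[0.3,-2,-2],[0.6,-4,-4],[0.84,-5.1,-6.5],[0.84,-5.1,-9],[0.84,-5.1,-11]],"turn":[[0,0,-0.6],[0,0,-0.6],[0,0,-0.6],[0,0,-0.6],[0,0,-0.6]],"gripper":[1,1,1,1,1]}'
python3 -m crank '{"travel":[[0,0,-0.7],[0,0,-1.4],[0,0,-2.0],[0,0,-2.3],[0,0,-2.3]],"turn":[[0,0,0],[0,0,0],[0,0,0],[0,0,0],[0,0,0]],"gripper":[1,1,1,1,1]}'
python3 - <<'E'
from h import *
st()
f=bot.grab_frame("wrist");cv2.imwrite("pics/w3.png",f["pixels"][:,:,::-1]);a=f["pixels"][140:340,230:430,::-1];cv2.imwrite("pics/w3c.png",cv2.resize(a,None,fx=3,fy=3,interpolation=cv2.INTER_CUBIC))
E
```

```text
clock: 3.3
position: [0.5587, -0.0124, 0.0609]
tool_rot: [3.141, 0.0, 1.335]
force: [0.5, 0.5, 0.6]
grip_width: 0.0001
finger_force: 0.0
clock: 3.8
position: [0.5585, -0.0108, 0.0385]
tool_rot: [3.141, -0.0, 1.336]
force: [-0.3, 0.4, 1.0]
grip_width: 0.0002
finger_force: 0.0
3.8 p [558.5 -10.8  38.5] rpy [180.   -0.   76.6] F [-0.34  0.43  0.99] w 0.0002
```

View pics/w3c.png

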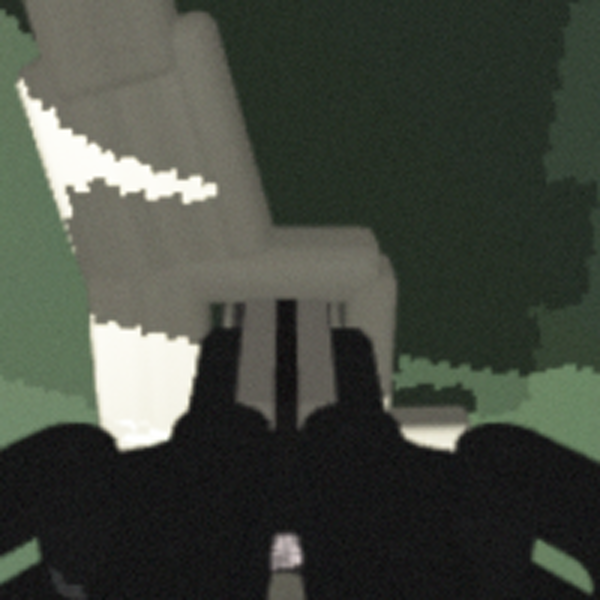

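```bash
python3 -m crank '{"travel":[[0,0,-0.2],[0,0,-0.4],[0,0,-0.45],[0,0,-0.5],[0,0,-0.5]],"turn":[[0,0,0],[0,0,0],[0,0,0],[0,0,0],[0,0,0]],"gripper":[1,1,1,1,1]}'
python3 -m crank '{"travel":[[0,0,-0.05],[0,0,-0.1],[0,0,-0.1],[0,0,-0.1],[0,0,-0.1]],"turn":[[0,0,0],[0,0,0],[0,0,0],[0,0,0],[0,0,0]],"gripper":[1,1,1,1,1]}'
```

```text
clock: 4.35
position: [0.5584, -0.0108, 0.0333]
tool_rot: [-3.142, 0.0, 1.336]
force: [-0.2, 0.4, -0.2]
grip_width: 0.0004
finger_force: 0.0
clock: 4.85
position: [0.5584, -0.0108, 0.0324]
tool_rot: [3.141, -0.0, 1.336]
force: [-0.9, 0.4, 4.8]
grip_width: 0.0001
finger_force: 2.4
```

```bash
python3 -m crank '{"travel":[[0,0,-0.02],[0,0,-0.04],[0,0,-0.04],[0,0,-0.04],[0,0,-0.04]],"turn":[[0,0,0],[0,0,0],[0,0,0],[0,0,0],[0,0,0]],"gripper":[1,1,1,1,1]}'
```

```text
clock: 5.35
position: [0.5585, -0.0108, 0.0322]
tool_rot: [3.141, -0.0, 1.336]
force: [-2.3, 1.6, 10.6]
grip_width: 0.0002
finger_force: 5.4
```

```bash
python3 -m crank '{"travel":[[0,0,-0.0],[-0.012,-0.049,0.01],[-0.023,-0.097,0.01],[-0.035,-0.146,0.01],[-0.046,-0.195,0.01]],"turn":[[0,0,0],[0,0,0],[0,0,0],[0,0,0],[0,0,0]],"gripper":[1,1,1,1,1]}'
```

```text
clock: 5.85
position: [0.5583, -0.0119, 0.0323]
tool_rot: [3.141, -0.001, 1.337]
force: [-1.2, 4.5, 10.4]
grip_width: -0.0002
finger_force: 5.5
```

```bash
python3 -m crank '{"travel":[[-0.014,-0.058,0.01],[-0.028,-0.117,0.012],[-0.041,-0.175,0.014],[-0.055,-0.234,0.016],[-0.069,-0.292,0.018]],"turn":[[0,0,0],[0,0,0],[0,0,0],[0,0,0],[0,0,0]],"gripper":[1,1,1,1,1]}'
```

```text
clock: 6.35
position: [0.5576, -0.0148, 0.0326]
tool_rot: [3.141, -0.001, 1.337]
force: [-2.4, 4.7, 11.8]
grip_width: 0.0002
finger_force: 6.3
```

```bash
python3 -m crank '{"travel":[[-0.014,-0.058,0.025],[-0.028,-0.117,0.030],[-0.041,-0.175,0.035],[-0.055,-0.234,0.039],[-0.069,-0.292,0.043]],"turn":[[0,0,0],[0,0,0],[0,0,0],[0,0,0],[0,0,0]],"gripper":[1,1,1,1,1]}'
```

```text
clock: 6.85
position: [0.5568, -0.0179, 0.0329]
tool_rot: [3.141, -0.001, 1.337]
force: [-1.4, 5.2, 10.0]
grip_width: 0.0001
finger_force: 4.8
```

```bash
python3 -m crank '{"travel":[[-0.018,-0.078,0.013],[-0.037,-0.156,0.02],[-0.055,-0.234,0.027],[-0.074,-0.311,0.033],[-0.092,-0.389,0.038]],"turn":[[0,0,0],[0,0,0],[0,0,0],[0,0,0],[0,0,0]],"gripper":[1,1,1,1,1]}'
```

```text
clock: 7.35
position: [0.5558, -0.0219, 0.0332]
tool_rot: [3.141, -0.001, 1.337]
force: [-0.6, 3.0, 7.0]
grip_width: 0.0
finger_force: 3.3
```

```bash
python3 -m crank '{"travel":[[-0.018,-0.078,-0.005],[-0.037,-0.156,0],[-0.055,-0.234,0.002],[-0.074,-0.311,0.003],[-0.092,-0.389,0.003]],"turn":[[0,0,0],[0,0,0],[0,0,0],[0,0,0],[0,0,0]],"gripper":[1,1,1,1,1]}'
```

```text
clock: 7.85
position: [0.5549, -0.0258, 0.0332]
tool_rot: [3.141, -0.001, 1.337]
force: [-0.9, 2.7, 5.9]
grip_width: 0.0001
finger_force: 3.0
```

```bash
python3 -m crank '{"travel":[[0,0,0.4],[0.41,1.75,0.4],[0.41,1.75,0.2],[0.41,1.75,0.03],[0.41,1.75,-0.02]],"turn":[[0,0,0],[0,0,0],[0,0,0],[0,0,0],[0,0,0]],"gripper":[1,1,1,1,1]}'
python3 -m crank '{"travel":[[0,0,0],[-0.018,-0.078,0],[-0.037,-0.156,-0.002],[-0.055,-0.234,-0.005],[-0.074,-0.311,-0.007]],"turn":[[0,0,0],[0,0,0],[0,0,0],[0,0,0],[0,0,0]],"gripper":[1,1,1,1,1]}'
```

```text
clock: 8.35
position: [0.5588, -0.0091, 0.0328]
tool_rot: [-3.142, -0.0, 1.336]
force: [-1.3, 4.1, 7.6]
grip_width: 0.0002
finger_force: 3.9
clock: 8.85
position: [0.558, -0.0123, 0.033]
tool_rot: [-3.141, -0.0, 1.336]
force: [-1.8, 3.5, 8.4]
grip_width: -0.0002
finger_force: 4.3
```

```bash
python3 -m crank '{"travel":[[-0.018,-0.078,-0.003],[-0.037,-0.156,-0.007],[-0.055,-0.234,-0.011],[-0.074,-0.311,-0.016],[-0.092,-0.389,-0.021]],"turn":[[0,0,0],[0,0,0],[0,0,0],[0,0,0],[0,0,0]],"gripper":[1,1,1,1,1]}'
```

```text
clock: 9.35
position: [0.557, -0.0162, 0.0328]
tool_rot: [-3.141, -0.0, 1.336]
force: [-2.6, 3.2, 6.7]
grip_width: -0.0
finger_force: 3.7
```

```bash
python3 -m crank '{"travel":[[-0.018,-0.078,-0.021],[-0.037,-0.156,-0.029],[-0.055,-0.234,-0.037],[-0.074,-0.311,-0.045],[-0.092,-0.389,-0.053]],"turn":[[0,0,0],[0,0,0],[0,0,0],[0,0,0],[0,0,0]],"gripper":[1,1,1,1,1]}'
```

```text
clock: 9.85
position: [0.5561, -0.0201, 0.0323]
tool_rot: [-3.142, -0.0, 1.336]
force: [-2.0, 3.3, 10.5]
grip_width: -0.0001
finger_force: 5.0
```

```bash
python3 -m crank '{"travel":[[-0.018,-0.078,0],[-0.037,-0.156,-0.006],[-0.055,-0.234,-0.013],[-0.074,-0.311,-0.020],[-0.092,-0.389,-0.027]],"turn":[[0,0,0],[0,0,0],[0,0,0],[0,0,0],[0,0,0]],"gripper":[1,1,1,1,1]}'
```

```text
clock: 10.35
position: [0.5552, -0.024, 0.032]
tool_rot: [-3.141, -0.0, 1.336]
force: [-1.5, 3.4, 7.3]
grip_width: -0.0001
finger_force: 4.0
```

```bash
python3 -m crank '{"travel":[[0,0,0.4],[0.37,1.56,0.4],[0.37,1.56,0.2],[0.37,1.56,0.03],[0.37,1.56,-0.01]],"turn":[[0,0,0],[0,0,0],[0,0,0],[0,0,0],[0,0,0]],"gripper":[1,1,1,1,1]}'
python3 -m crank '{"travel":[[0,0,-0.002],[-0.018,-0.078,-0.005],[-0.037,-0.156,-0.01],[-0.055,-0.234,-0.016],[-0.074,-0.311,-0.021]],"turn":[[0,0,0],[0,0,0],[0,0,0],[0,0,0],[0,0,0]],"gripper":[1,1,1,1,1]}'
```

```text
clock: 10.85
position: [0.5588, -0.0081, 0.0313]
tool_rot: [-3.141, 0.0, 1.336]
force: [0.0, 3.8, 2.2]
grip_width: 0.0003
finger_force: 1.3
clock: 11.35
position: [0.5584, -0.011, 0.0317]
tool_rot: [3.141, -0.001, 1.336]
force: [-0.7, 4.5, 8.1]
grip_width: -0.0002
finger_force: 4.0
```

```bash
python3 -m crank '{"travel":[[-0.018,-0.078,-0.007],[-0.037,-0.156,-0.009],[-0.055,-0.234,-0.011],[-0.074,-0.311,-0.012],[-0.092,-0.389,-0.012]],"turn":[[0,0,0],[0,0,0],[0,0,0],[0,0,0],[0,0,0]],"gripper":[1,1,1,1,1]}'
```

```text
clock: 11.85
position: [0.5574, -0.015, 0.0316]
tool_rot: [3.141, -0.0, 1.336]
force: [-0.7, 3.5, 7.3]
grip_width: 0.0003
finger_force: 3.8
```

```bash
python3 -m crank '{"travel":[[-0.018,-0.078,-0.012],[-0.037,-0.156,-0.012],[-0.055,-0.234,-0.011],[-0.074,-0.311,-0.010],[-0.092,-0.389,-0.008]],"turn":[[0,0,0],[0,0,0],[0,0,0],[0,0,0],[0,0,0]],"gripper":[1,1,1,1,1]}'
```

```text
clock: 12.35
position: [0.5565, -0.0188, 0.0316]
tool_rot: [3.141, -0.001, 1.336]
force: [-0.9, 4.2, 10.4]
grip_width: -0.0002
finger_force: 4.7
```

```bash
python3 -m crank '{"travel":[[-0.018,-0.078,0.010],[-0.037,-0.156,0.015],[-0.055,-0.234,0.021],[-0.074,-0.311,0.027],[-0.092,-0.389,0.033]],"turn":[[0,0,0],[0,0,0],[0,0,0],[0,0,0],[0,0,0]],"gripper":[1,1,1,1,1]}'
```

```text
clock: 12.85
position: [0.5556, -0.0226, 0.0319]
tool_rot: [3.141, -0.001, 1.337]
force: [-1.1, 4.9, 7.6]
grip_width: 0.0001
finger_force: 4.1
```

```bash
python3 -m crank '{"travel":[[0,0,0.4],[0.34,1.46,0.4],[0.34,1.46,0.2],[0.34,1.46,0.03],[0.34,1.46,-0.007]],"turn":[[0,0,0],[0,0,0],[0,0,0],[0,0,0],[0,0,0]],"gripper":[1,1,1,1,1]}'
python3 -m crank '{"travel":[[0,0,0],[-0.018,-0.078,0.005],[-0.037,-0.156,0.012],[-0.055,-0.234,0.019],[-0.074,-0.311,0.025]],"turn":[[0,0,0],[0,0,0],[0,0,0],[0,0,0],[0,0,0]],"gripper":[1,1,1,1,1]}'
```

```text
clock: 13.35
position: [0.559, -0.0078, 0.0313]
tool_rot: [-3.141, -0.0, 1.337]
force: [-0.4, 4.1, 7.5]
grip_width: -0.0001
finger_force: 3.8
clock: 13.85
position: [0.5584, -0.0107, 0.0321]
tool_rot: [3.141, -0.001, 1.337]
force: [-1.6, 6.5, 11.7]
grip_width: -0.0003
finger_force: 6.0
```

```bash
python3 -m crank '{"travel":[[-0.018,-0.078,0.025],[-0.037,-0.156,0.033],[-0.055,-0.234,0.041],[-0.074,-0.311,0.049],[-0.092,-0.389,0.057]],"turn":[[0,0,0],[0,0,0],[0,0,0],[0,0,0],[0,0,0]],"gripper":[1,1,1,1,1]}'
```

```text
clock: 14.35
position: [0.5575, -0.0149, 0.0326]
tool_rot: [3.141, -0.001, 1.337]
force: [-1.1, 4.6, 9.8]
grip_width: 0.0001
finger_force: 4.6
```

```bash
python3 -m crank '{"travel":[[-0.018,-0.078,0.010],[-0.037,-0.156,0.018],[-0.055,-0.234,0.026],[-0.074,-0.311,0.034],[-0.092,-0.389,0.040]],"turn":[[0,0,0],[0,0,0],[0,0,0],[0,0,0],[0,0,0]],"gripper":[1,1,1,1,1]}'
```

```text
clock: 14.85
position: [0.5567, -0.0189, 0.033]
tool_rot: [3.141, -0.001, 1.337]
force: [-0.3, 3.3, 7.8]
grip_width: 0.0001
finger_force: 3.8
```

```bash
python3 -m crank '{"travel":[[-0.018,-0.078,-0.001],[-0.037,-0.156,0.003],[-0.055,-0.234,0.006],[-0.074,-0.311,0.009],[-0.092,-0.389,0.011]],"turn":[[0,0,0],[0,0,0],[0,0,0],[0,0,0],[0,0,0]],"gripper":[1,1,1,1,1]}'
```

```text
clock: 15.35
position: [0.5559, -0.0229, 0.0331]
tool_rot: [3.141, -0.001, 1.336]
force: [-0.2, 3.9, 8.5]
grip_width: -0.0002
finger_force: 4.1
```

```bash
python3 -m crank '{"travel":[[0,0,0.4],[0.34,1.46,0.4],[0.34,1.46,0.2],[0.34,1.46,0.03],[0.34,1.46,0]],"turn":[[0,0,0],[0,0,0],[0,0,0],[0,0,0],[0,0,0]],"gripper":[1,1,1,1,1]}'
python3 -m crank '{"travel":[[0,0,0],[-0.018,-0.078,0],[-0.037,-0.156,0],[-0.055,-0.234,0],[-0.074,-0.311,-0.001]],"turn":[[0,0,0],[0,0,0],[0,0,0],[0,0,0],[0,0,0]],"gripper":[1,1,1,1,1]}'
```

```text
clock: 15.85
position: [0.5588, -0.008, 0.0326]
tool_rot: [-3.141, -0.0, 1.337]
force: [-0.6, 5.6, 4.6]
grip_width: 0.0002
finger_force: 2.7
clock: 16.35
position: [0.5581, -0.0117, 0.0331]
tool_rot: [3.142, -0.0, 1.336]
force: [-1.1, 5.5, 9.3]
grip_width: -0.0
finger_force: 4.7
```

```bash
python3 -m crank '{"travel":[[-0.018,-0.078,-0.003],[-0.037,-0.156,-0.007],[-0.055,-0.234,-0.011],[-0.074,-0.311,-0.015],[-0.092,-0.389,-0.02]],"turn":[[0,0,0],[0,0,0],[0,0,0],[0,0,0],[0,0,0]],"gripper":[1,1,1,1,1]}'
```

```text
clock: 16.85
position: [0.5572, -0.0158, 0.033]
tool_rot: [3.141, -0.0, 1.336]
force: [-0.9, 3.9, 9.7]
grip_width: -0.0002
finger_force: 4.7
```

```bash
python3 -m crank '{"travel":[[-0.018,-0.078,-0.003],[-0.037,-0.156,-0.009],[-0.055,-0.234,-0.015],[-0.074,-0.311,-0.021],[-0.092,-0.389,-0.028]],"turn":[[0,0,0],[0,0,0],[0,0,0],[0,0,0],[0,0,0]],"gripper":[1,1,1,1,1]}'
```

```text
clock: 17.35
position: [0.5565, -0.0196, 0.0327]
tool_rot: [3.141, -0.0, 1.336]
force: [0.0, 3.6, 10.2]
grip_width: 0.0001
finger_force: 4.4
```

```bash
python3 -m crank '{"travel":[[0,0,4],[0,0,8],[0,0,12],[0,0,16],[0,0,20]],"turn":[[0,0,0],[0,0,0],[0,0,0],[0,0,0],[0,0,0]],"gripper":[1,1,1,1,1]}'
python3 - <<'E'
from h import *
st()
bot.grab_frame("top");f=bot.grab_frame("wrist");np.save("w4.npy",f,allow_pickle=True);cv2.imwrite("pics/w4.png",f["pixels"][:,:,::-1])
a=f["pixels"][140:240,265:398,::-1];cv2.imwrite("pics/w4c.png",cv2.resize(a,None,fx=6,fy=6,interpolation=cv2.INTER_CUBIC))
E
```

```text
clock: 17.85
position: [0.5557, -0.0202, 0.2339]
tool_rot: [-3.142, 0.001, 1.335]
force: [0.5, 0.2, 0.5]
grip_width: -0.0002
finger_force: 0.0
17.85 p [555.7 -20.2 233.9] rpy [-180.     0.    76.5] F [0.51 0.24 0.47] w -0.0002
```

View pics/w4c.png

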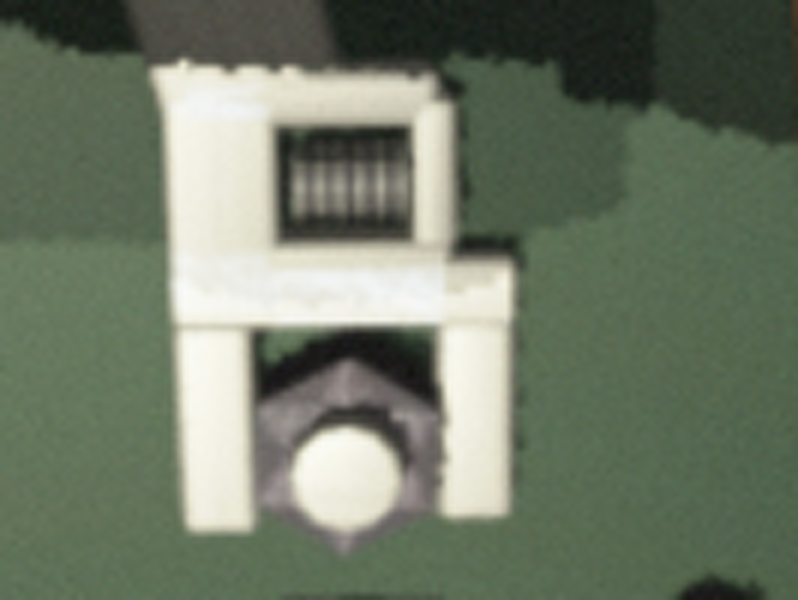

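```bash
python3 -m crank '{"travel":[[0.25,1.07,-5],[0.25,1.07,-10],[0.25,1.07,-15],[0.25,1.07,-19],[0.25,1.07,-19.6]],"turn":[[0,0,0],[0,0,0],[0,0,0],[0,0,0],[0,0,0]],"gripper":[1,1,1,1,1]}'
python3 -m crank '{"travel":[[0,0,-0.2],[0,0,-0.35],[0,0,-0.39],[0,0,-0.393],[0,0,-0.393]],"turn":[[0,0,0],[0,0,0],[0,0,0],[0,0,0],[0,0,0]],"gripper":[1,1,1,1,1]}'
```

```text
clock: 18.45
position: [0.5563, -0.0094, 0.0325]
tool_rot: [-3.136, 0.002, 1.336]
force: [-3.4, 0.5, 4.5]
grip_width: -0.0
finger_force: 2.1
clock: 18.95
position: [0.5591, -0.0085, 0.0333]
tool_rot: [3.14, -0.001, 1.337]
force: [-0.0, 0.6, 0.4]
grip_width: -0.0001
finger_force: 0.0
```

```bash
python3 -m crank '{"travel":[[0,0,0],[-0.018,-0.078,-0.004],[-0.037,-0.156,-0.009],[-0.055,-0.234,-0.014],[-0.074,-0.311,-0.020]],"turn":[[0,0,0],[0,0,0],[0,0,0],[0,0,0],[0,0,0]],"gripper":[1,1,1,1,1]}'
```

```text
clock: 19.45
position: [0.5583, -0.0112, 0.0324]
tool_rot: [3.141, -0.001, 1.337]
force: [0.6, 5.0, 8.5]
grip_width: -0.0002
finger_force: 4.1
```

```bash
python3 -m crank '{"travel":[[-0.018,-0.078,-0.006],[-0.037,-0.156,-0.013],[-0.055,-0.234,-0.020],[-0.074,-0.311,-0.026],[-0.092,-0.389,-0.032]],"turn":[[0,0,0],[0,0,0],[0,0,0],[0,0,0],[0,0,0]],"gripper":[1,1,1,1,1]}'
```

```text
clock: 19.95
position: [0.5575, -0.0151, 0.0322]
tool_rot: [3.141, -0.001, 1.337]
force: [1.2, 5.9, 6.0]
grip_width: -0.0
finger_force: 3.6
```

```bash
python3 -m crank '{"travel":[[-0.018,-0.078,-0.018],[-0.037,-0.156,-0.024],[-0.055,-0.234,-0.029],[-0.074,-0.311,-0.033],[-0.092,-0.389,-0.037]],"turn":[[0,0,0],[0,0,0],[0,0,0],[0,0,0],[0,0,0]],"gripper":[1,1,1,1,1]}'
```

```text
clock: 20.45
position: [0.5567, -0.0189, 0.0319]
tool_rot: [3.141, -0.001, 1.337]
force: [0.9, 5.4, 8.3]
grip_width: 0.0001
finger_force: 4.0
```

```bash
python3 -m crank '{"travel":[[-0.018,-0.078,-0.006],[-0.037,-0.156,-0.01],[-0.055,-0.234,-0.013],[-0.074,-0.311,-0.015],[-0.092,-0.389,-0.017]],"turn":[[0,0,0],[0,0,0],[0,0,0],[0,0,0],[0,0,0]],"gripper":[1,1,1,1,1]}'
```

```text
clock: 20.95
position: [0.5559, -0.0227, 0.0318]
tool_rot: [3.141, -0.001, 1.337]
force: [1.4, 5.9, 8.0]
grip_width: -0.0001
finger_force: 4.3
```

```bash
python3 -m crank '{"travel":[[0,0,0.4],[0.34,1.46,0.4],[0.34,1.46,0.2],[0.34,1.46,0.03],[0.34,1.46,-0.003]],"turn":[[0,0,0],[0,0,0],[0,0,0],[0,0,0],[0,0,0]],"gripper":[1,1,1,1,1]}'
python3 -m crank '{"travel":[[0,0,-0.003],[-0.018,-0.078,-0.005],[-0.037,-0.156,-0.006],[-0.055,-0.234,-0.007],[-0.074,-0.311,-0.008]],"turn":[[0,0,0],[0,0,0],[0,0,0],[0,0,0],[0,0,0]],"gripper":[1,1,1,1,1]}'
```

```text
clock: 21.45
position: [0.5586, -0.0084, 0.0311]
tool_rot: [-3.141, -0.0, 1.337]
force: [0.1, 4.5, 4.4]
grip_width: 0.0
finger_force: 2.9
clock: 21.95
position: [0.5583, -0.011, 0.0316]
tool_rot: [3.141, -0.001, 1.337]
force: [-0.7, 8.8, 9.6]
grip_width: -0.0001
finger_force: 4.8
```

```bash
python3 -m crank '{"travel":[[-0.018,-0.078,0],[-0.037,-0.156,0],[-0.055,-0.234,0],[-0.074,-0.311,0],[-0.092,-0.389,0]],"turn":[[0,0,0],[0,0,0],[0,0,0],[0,0,0],[0,0,0]],"gripper":[1,1,1,1,1]}'
```

```text
clock: 22.45
position: [0.5576, -0.0155, 0.0317]
tool_rot: [3.141, -0.001, 1.336]
force: [0.7, 6.5, 8.1]
grip_width: 0.0002
finger_force: 4.4
```

```bash
python3 -m crank '{"travel":[[0,0,4],[0,0,8],[0,0,12],[0,0,16],[0,0,20]],"turn":[[0,0,0],[0,0,0],[0,0,0],[0,0,0],[0,0,0]],"gripper":[1,1,1,1,1]}'
python3 - <<'E'
from h import *
st()
bot.grab_frame("top");f=bot.grab_frame("wrist");np.save("w5.npy",f,allow_pickle=True)
a=f["pixels"][140:240,265:398,::-1];cv2.imwrite("pics/w5c.png",cv2.resize(a,None,fx=6,fy=6,interpolation=cv2.INTER_CUBIC))
for n in("w1","w4","w5"):
    g=np.load(n+".npy",allow_pickle=True).item()
    G=cv2.cvtColor(g["pixels"],cv2.COLOR_RGB2GRAY).astype(float)
    out=[]
    for v in (206,208,210,212):
        r=G[v,285:370];b=r>150
        # subpixel crossings
        c=[285+i+(150-r[i])/(r[i+1]-r[i]) for i in range(len(r)-1) if b[i]!=b[i+1]]
        out.append([round(x,2) for x in c])
    print(n,out)
    c=out[0]
    if len(c)>=4:
        L=[onz(g,x,206,.0288,True) for x in (c[1],c[-2])];print(np.linalg.norm(L[0]-L[1]))
E
```

```text
clock: 22.95
position: [0.5565, -0.0165, 0.2328]
tool_rot: [-3.141, 0.001, 1.335]
force: [0.2, 0.3, 0.3]
grip_width: -0.0
finger_force: 0.0
22.95 p [556.5 -16.5 232.8] rpy [-180.     0.    76.5] F [0.16 0.26 0.33] w -0.0
w1 [[np.float64(298.77), np.float64(311.62), np.float64(348.27), np.float64(360.32)], [np.float64(298.77), np.float64(311.62), np.float64(326.79), np.float64(327.21), np.float64(348.16), np.float64(360.45)], [np.float64(298.87), np.float64(311.59), np.float64(323.33), np.float64(324.5), np.float64(348.11), np.float64(360.45)], [np.float64(298.87), np.float64(311.66), np.float64(348.17), np.float64(360.26)]]
0.04306424701063357
w4 [[np.float64(293.71), np.float64(306.22), np.float64(338.34), np.float64(349.44)], [np.float64(293.89), np.float64(306.37), np.float64(338.45), np.float64(349.44)], [np.float64(294.02), np.float64(306.46), np.float64(312.0), np.float64(313.11), np.float64(338.55), np.float64(349.44)], [np.float64(294.04), np.float64(306.52), np.float64(317.04), np.float64(327.14), np.float64(338.13), np.float64(349.36)]]
0.038625258638683956
w5 [[np.float64(294.0), np.float64(306.4), np.float64(337.72), np.float64(349.45)], [np.float64(294.09), np.float64(306.46), np.float64(338.26), np.float64(349.41)], [np.float64(294.12), np.float64(306.51), np.float64(338.47), np.float64(349.48)], [np.float64(294.25), np.float64(306.75), np.float64(338.63), np.float64(349.39)]]
0.037542907426165575
```

```bash
python3 - <<'E'
from h import *
f=np.load("w5.npy",allow_pickle=True).item()
a=f["pixels"][0:160,230:390,::-1];a=np.clip(a.astype(float)*1.5,0,255).astype(np.uint8);cv2.imwrite("pics/w5h.png",cv2.resize(a,None,fx=3.7,fy=3.7,interpolation=cv2.INTER_CUBIC))
E
```

```text
(no output)
```

View pics/w5h.png

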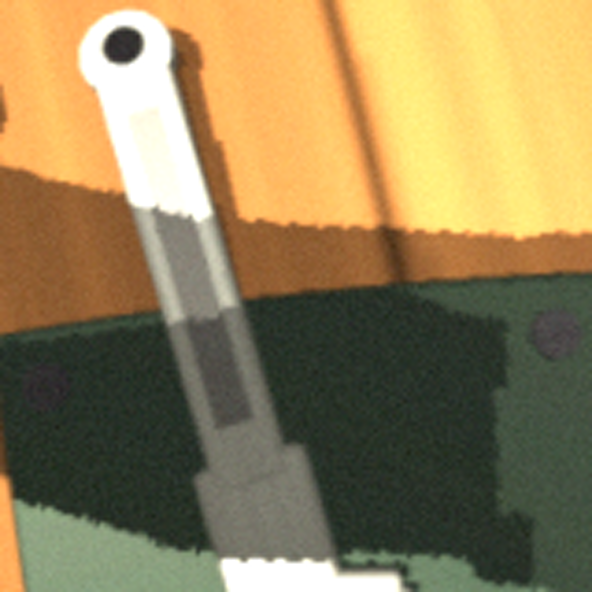

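```bash
python3 - <<'E'
from h import *
f=np.load("w5.npy",allow_pickle=True).item()
s=onz(f,265+346/6,140+478/6,.05,True)
import cv2
for n,u,v in[("hole",124,45),("a",173,210),("b",204,310),("c",234,420),("aR",212,210),("aL",135,210)]:
    p=onz(f,230+u/3.7,v/3.7,.029,True);d=p[:2]-[.5428,-.0711];print(n,(p*1000).round(1),"r",np.hypot(*d).round(4),"ang",np.degrees(np.arctan2(d[1],d[0])).round(2))
# stud in w5: bright blob
G=cv2.cvtColor(f["pixels"],cv2.COLOR_RGB2GRAY);m=(G[205:235,308:338]>165).astype(np.uint8)
n,l,st_,c=cv2.connectedComponentsWithStats(m);
for i in range(1,n):
    if st_[i,4]>60: print(st_[i],(onz(f,308+c[i][0],205+c[i][1],.05,True)*1000).round(1))
E
```

```text
hole [535.9 182.1  29. ] r 0.2533 ang 91.55
a [538.3 124.5  29. ] r 0.1957 ang 91.31
b [540.   91.4  29. ] r 0.1625 ang 90.98
c [540.6  56.1  29. ] r 0.1272 ang 90.99
aR [549.8 121.3  29. ] r 0.1925 ang 87.91
aL [527.  127.9  29. ] r 0.1996 ang 94.53
[  5  10  19  17 243] [543.3 -71.   50. ]
```

```bash
python3 -m crank '{"travel":[[-1,2.5,-3],[-2,5,-6.2],[-3.1,7.5,-9.4],[-4.2,10,-12.5],[-5.2,12.5,-14.5]],"turn":[[0,0,3],[0,0,6],[0,0,9],[0,0,12],[0,0,15]],"gripper":[1,1,1,1,1]}'
python3 -m crank '{"travel":[[0,0,-2],[0,0,-4],[0,0,-6],[0,0,-6.8],[0,0,-6.8]],"turn":[[0,0,0],[0,0,0],[0,0,0],[0,0,0],[0,0,0]],"gripper":[1,1,1,1,1]}'
python3 -c "
from h import *
st();f=bot.grab_frame('wrist');a=f['pixels'][100:350,180:480,::-1];a=np.clip(a*1.4,0,255).astype(np.uint8);cv2.imwrite('pics/w6.png',cv2.resize(a,None,fx=2.2,fy=2.2))"
```

```text
clock: 23.55
position: [0.5034, 0.1092, 0.0842]
tool_rot: [-3.14, 0.001, 1.6]
force: [1.7, -0.4, -0.4]
grip_width: -0.0003
finger_force: 0.0
clock: 24.05
position: [0.5044, 0.1085, 0.0174]
tool_rot: [-3.14, 0.001, 1.597]
force: [-0.2, -0.0, -0.1]
grip_width: -0.0003
finger_force: 0.0
24.05 p [504.4 108.5  17.4] rpy [-179.9    0.    91.5] F [-0.25 -0.03 -0.1 ] w -0.0003
```

View pics/w6.png

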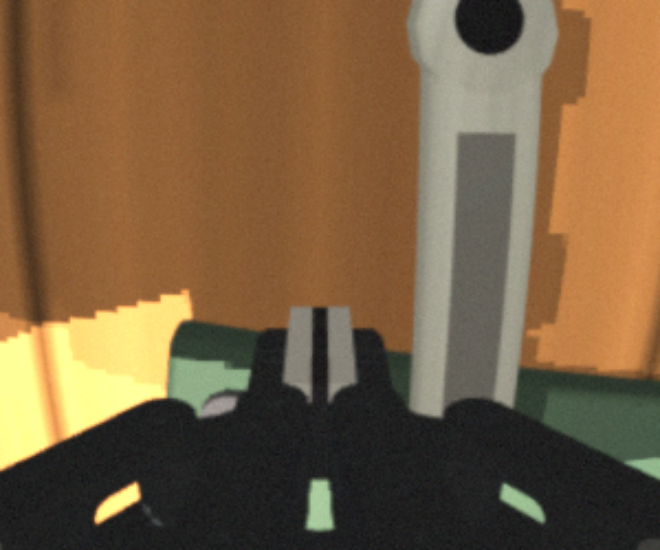

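```bash
python3 -m crank '{"travel":[[0.3,0,0.1],[0.6,0,0.1],[0.9,0,0.1],[1.0,0,0.1],[1.1,0,0.1]],"turn":[[0,0,0],[0,0,0],[0,0,0],[0,0,0],[0,0,0]],"gripper":[1,1,1,1,1]}'
python3 -m crank '{"travel":[[0.1,0,0],[0.2,0,0],[0.3,0,0],[0.4,0,0],[0.5,0,0]],"turn":[[0,0,0],[0,0,0],[0,0,0],[0,0,0],[0,0,0]],"gripper":[1,1,1,1,1]}'
```

```text
clock: 24.6
position: [0.5151, 0.1094, 0.0195]
tool_rot: [-3.14, -0.0, 1.598]
force: [-11.3, 0.4, 12.2]
grip_width: 0.0001
finger_force: 7.5
clock: 25.1
position: [0.5193, 0.1097, 0.0194]
tool_rot: [-3.138, -0.001, 1.599]
force: [-12.3, 3.0, 13.0]
grip_width: 0.0002
finger_force: 8.3
```

```bash
python3 -m crank '{"travel":[[-0.6,0,0],[-1.2,0,0],[-1.6,0,0],[-1.6,0,0],[-1.6,0,0]],"turn":[[0,0,0],[0,0,0],[0,0,0],[0,0,0],[0,0,0]],"gripper":[1,1,1,1,1]}'
python3 - <<'E'
from h import *
st();f=bot.grab_frame('wrist');np.save("w7.npy",f,allow_pickle=True);a=f['pixels'][100:350,180:480,::-1];a=np.clip(a*1.4,0,255).astype(np.uint8);cv2.imwrite('pics/w7.png',cv2.resize(a,None,fx=2.2,fy=2.2))
o=cv2.imread("pics/w6.png");n=cv2.imread("pics/w7.png")
for i in(150,200,250,300):
  for m in(o,n):
    r=m[i,:,0].astype(int);print(i,[k for k in range(380,600) if abs(r[k]-r[k-2])>35])
E
```

```text
clock: 25.6
position: [0.5051, 0.1092, 0.0193]
tool_rot: [3.141, -0.0, 1.598]
force: [-0.3, 0.7, 0.3]
grip_width: -0.0004
finger_force: 0.0
25.6 p [505.1 109.2  19.3] rpy [180.   -0.   91.6] F [-0.27  0.73  0.29] w -0.0004
150 []
150 []
200 []
200 [478]
250 [531]
250 [436]
300 [414]
300 [542]
```

```bash
python3 - <<'E'
from h import *
n=cv2.imread("pics/w7.png");o=cv2.imread("pics/w6.png")
g=np.load("w7.npy",allow_pickle=True).item()
for nm,m in(("w6",o),("w7",n)):
    S=cv2.cvtColor(m,cv2.COLOR_BGR2HSV)[:,:,1]
    for i in(100,170,240,320):
        r=np.where(S[i,395:600]<90)[0]+395;c=(r.min()+r.max())/2
        if nm=="w7" : print((onz(g,180+c/2.2,100+i/2.2,.029,True)*1000).round(1),end=' ')
        print(nm,i,r.min(),r.max(),c)
g6=dict(g);E=np.array(g["extrinsics"]).copy()
t=np.array([.5044-.5051,.1085-.1092,.0174-.0193]);E[:3,3]-=E[:3,:3]@t;g6["extrinsics"]=E
for i in(100,170,240,320):
    S=cv2.cvtColor(o,cv2.COLOR_BGR2HSV)[:,:,1];r=np.where(S[i,395:600]<90)[0]+395;c=(r.min()+r.max())/2
    print("w6",(onz(g6,180+c/2.2,100+i/2.2,.029,True)*1000).round(1))
E
```

```text
w6 100 420 540 480.0
w6 170 419 536 477.5
w6 240 417 531 474.0
w6 320 414 523 468.5
[539.9 167.3  29. ] w7 100 445 563 504.0
[540.  152.9  29. ] w7 170 442 556 499.0
[540.3 137.7  29. ] w7 240 437 549 493.0
[540.5 119.1  29. ] w7 320 431 538 484.5
w6 [533.7 166.6  29. ]
w6 [534.3 152.4  29. ]
w6 [534.9 137.6  29. ]
w6 [535.6 119.3  29. ]
```

```bash
python3 -m crank '{"travel":[[0,0,0.3],[0.3,0,0.55],[0.6,0,0.55],[0.8,0,0.55],[0.9,0,0.55]],"turn":[[0,0,0],[0,0,0],[0,0,0],[0,0,0],[0,0,0]],"gripper":[1,1,1,1,1]}'
python3 -m crank '{"travel":[[0.1,0,0],[0.2,0,0],[0.3,0,0],[0.3,0,0],[0.3,0,0]],"turn":[[0,0,0],[0,0,0],[0,0,0],[0,0,0],[0,0,0]],"gripper":[1,1,1,1,1]}'
```

```text
clock: 26.15
position: [0.5142, 0.1092, 0.0247]
tool_rot: [3.142, 0.0, 1.598]
force: [-0.1, -0.3, 0.1]
grip_width: 0.0
finger_force: 0.0
clock: 26.65
position: [0.5169, 0.1092, 0.0247]
tool_rot: [-3.141, 0.0, 1.598]
force: [0.2, -0.4, 0.3]
grip_width: 0.0002
finger_force: 0.0
```

```bash
python3 -m crank '{"travel":[[0.1,0,0],[0.2,0,0],[0.3,0,0],[0.3,0,0],[0.3,0,0]],"turn":[[0,0,0],[0,0,0],[0,0,0],[0,0,0],[0,0,0]],"gripper":[1,1,1,1,1]}'
```

```text
clock: 27.15
position: [0.5199, 0.1092, 0.0247]
tool_rot: [-3.142, 0.0, 1.598]
force: [-0.5, 0.4, 0.4]
grip_width: -0.0002
finger_force: 0.0
```

```bash
python3 -m crank '{"travel":[[0.05,0,0],[0.1,0,0],[0.15,0,0],[0.2,0,0],[0.2,0,0]],"turn":[[0,0,0],[0,0,0],[0,0,0],[0,0,0],[0,0,0]],"gripper":[1,1,1,1,1]}'
```

```text
clock: 27.65
position: [0.522, 0.1092, 0.0247]
tool_rot: [3.142, 0.0, 1.598]
force: [0.7, 0.3, -0.3]
grip_width: -0.0001
finger_force: 0.0
```

```bash
python3 -m crank '{"travel":[[0.05,0,0],[0.1,0,0],[0.15,0,0],[0.2,0,0],[0.2,0,0]],"turn":[[0,0,0],[0,0,0],[0,0,0],[0,0,0],[0,0,0]],"gripper":[1,1,1,1,1]}'
```

```text
clock: 28.15
position: [0.524, 0.1092, 0.0247]
tool_rot: [3.142, 0.0, 1.598]
force: [0.4, 0.0, 0.6]
grip_width: -0.0005
finger_force: 0.0
```

```bash
python3 - <<'E'
from h import *
st();g=bot.grab_frame('wrist');np.save("w8.npy",g,allow_pickle=True);a=g['pixels'][100:350,180:480,::-1];a=np.clip(a*1.4,0,255).astype(np.uint8);a=cv2.resize(a,None,fx=2.2,fy=2.2);cv2.imwrite('pics/w8.png',a)
S=cv2.cvtColor(a,cv2.COLOR_BGR2HSV)[:,:,1]
for i in(100,170,240,300):
    r=np.where(S[i,300:600]<90)[0]+300
    print(i,[(onz(g,180+c/2.2,100+i/2.2,.029,True)*1000).round(1)[:2] for c in(r.min(),r.max())],r.min(),r.max())
E
```

```text
28.15 p [524.  109.2  24.7] rpy [180.    0.   91.6] F [0.36 0.02 0.58] w -0.0005
100 [array([529.5, 165.3]), array([553. , 166.3])] 357 470
170 [array([529.6, 150.6]), array([553.2, 151.4])] 355 466
240 [array([529.6, 135.2]), array([553.4, 135.8])] 352 461
300 [array([529.8, 121.2]), array([553.4, 121.5])] 350 455
```

View pics/w8.png

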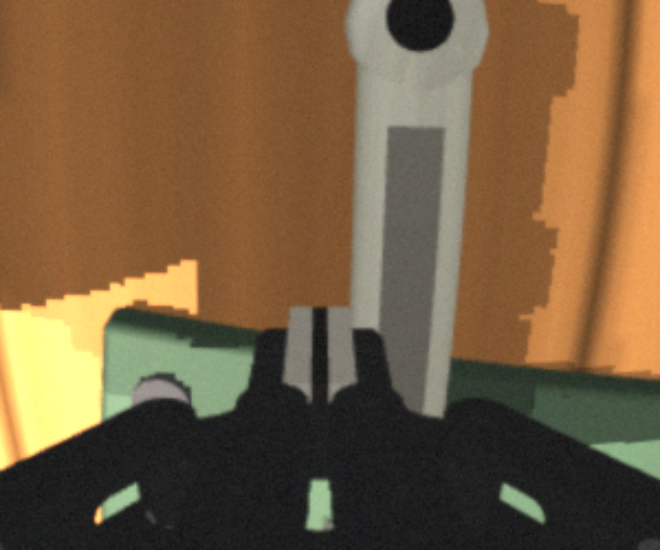

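```bash
python3 -m crank '{"travel":[[0.05,0,0],[0.1,0,0],[0.15,0,0],[0.2,0,0],[0.25,0,0]],"turn":[[0,0,0],[0,0,0],[0,0,0],[0,0,0],[0,0,0]],"gripper":[1,1,1,1,1]}'
```

```text
clock: 28.7
position: [0.5256, 0.1093, 0.0246]
tool_rot: [-3.14, -0.0, 1.598]
force: [-6.5, 0.9, 4.2]
grip_width: 0.0
finger_force: 3.1
```

```bash
python3 -m crank '{"travel":[[0,0,0.08],[0,0,0.15],[0,0,0.15],[0.05,0,0.15],[0.1,0,0.15]],"turn":[[0,0,0],[0,0,0],[0,0,0],[0,0,0],[0,0,0]],"gripper":[1,1,1,1,1]}'
```

```text
clock: 29.2
position: [0.5274, 0.1092, 0.0262]
tool_rot: [-3.141, -0.0, 1.598]
force: [-2.8, 0.4, -0.2]
grip_width: -0.0003
finger_force: 1.6
```

```bash
python3 -m crank '{"travel":[[0.14,0.01,0],[0.29,0.02,0],[0.43,0.03,0],[0.58,0.04,0],[0.72,0.05,0]],"turn":[[0,0,-0.5],[0,0,-0.9],[0,0,-1.4],[0,0,-1.8],[0,0,-2.3]],"gripper":[1,1,1,1,1]}'
```

```text
clock: 29.7
position: [0.5347, 0.1097, 0.0262]
tool_rot: [-3.141, 0.0, 1.557]
force: [-4.8, -0.2, -1.2]
grip_width: -0.0005
finger_force: 2.0
```

```bash
python3 -m crank '{"travel":[[0.18,0.01,0],[0.36,0.02,0],[0.54,0.02,0],[0.72,0.02,0],[0.90,0.02,0]],"turn":[[0,0,-0.6],[0,0,-1.2],[0,0,-1.7],[0,0,-2.3],[0,0,-2.9]],"gripper":[1,1,1,1,1]}'
python3 -m crank '{"travel":[[0.18,0,0],[0.36,0,0],[0.54,-0.01,0],[0.72,-0.02,0],[0.90,-0.03,0]],"turn":[[0,0,-0.6],[0,0,-1.2],[0,0,-1.7],[0,0,-2.3],[0,0,-2.9]],"gripper":[1,1,1,1,1]}'
```

```text
clock: 30.2
position: [0.5438, 0.1099, 0.0262]
tool_rot: [3.142, -0.0, 1.507]
force: [-4.8, -0.4, -2.2]
grip_width: 0.0002
finger_force: 2.0
clock: 30.7
position: [0.5528, 0.1097, 0.0262]
tool_rot: [-3.142, -0.0, 1.456]
force: [-4.5, 0.5, -0.6]
grip_width: 0.0003
finger_force: 2.0
```

```bash
python3 -m crank '{"travel":[[0.18,-0.01,0],[0.36,-0.02,0],[0.54,-0.04,0],[0.72,-0.05,0],[0.90,-0.07,0]],"turn":[[0,0,-0.6],[0,0,-1.2],[0,0,-1.7],[0,0,-2.3],[0,0,-2.9]],"gripper":[1,1,1,1,1]}'
python3 -m crank '{"travel":[[0.18,-0.02,0],[0.36,-0.04,0],[0.54,-0.06,0],[0.72,-0.09,0],[0.90,-0.12,0]],"turn":[[0,0,-0.6],[0,0,-1.2],[0,0,-1.7],[0,0,-2.3],[0,0,-2.9]],"gripper":[1,1,1,1,1]}'
```

```text
clock: 31.2
position: [0.5618, 0.109, 0.0262]
tool_rot: [-3.142, -0.0, 1.405]
force: [-3.9, 1.3, -1.0]
grip_width: 0.0003
finger_force: 2.0
clock: 31.7
position: [0.5708, 0.1077, 0.0262]
tool_rot: [3.142, -0.0, 1.355]
force: [-4.6, 2.7, -0.8]
grip_width: -0.0002
finger_force: 2.0
```

```bash
python3 -m crank '{"travel":[[0.18,-0.03,0],[0.36,-0.06,0],[0.54,-0.09,0],[0.72,-0.12,0],[0.89,-0.16,0]],"turn":[[0,0,-0.6],[0,0,-1.2],[0,0,-1.7],[0,0,-2.3],[0,0,-2.9]],"gripper":[1,1,1,1,1]}'
python3 -m crank '{"travel":[[0.18,-0.04,0],[0.35,-0.08,0],[0.53,-0.12,0],[0.70,-0.16,0],[0.88,-0.21,0]],"turn":[[0,0,-0.6],[0,0,-1.2],[0,0,-1.7],[0,0,-2.3],[0,0,-2.9]],"gripper":[1,1,1,1,1]}'
```

```text
clock: 32.2
position: [0.5797, 0.1062, 0.0262]
tool_rot: [3.142, -0.0, 1.304]
force: [-4.1, 2.1, -0.9]
grip_width: 0.0
finger_force: 2.0
clock: 32.7
position: [0.5885, 0.104, 0.0262]
tool_rot: [-3.142, -0.0, 1.254]
force: [-4.4, 3.2, -0.2]
grip_width: 0.0001
finger_force: 2.0
```

```bash
python3 -m crank '{"travel":[[0.14,-0.04,0],[0.28,-0.08,0],[0.42,-0.12,0],[0.56,-0.16,0],[0.70,-0.20,0]],"turn":[[0,0,-0.5],[0,0,-0.9],[0,0,-1.4],[0,0,-1.8],[0,0,-2.3]],"gripper":[1,1,1,1,1]}'
```

```text
clock: 33.2
position: [0.5955, 0.1021, 0.0262]
tool_rot: [3.142, -0.0, 1.214]
force: [-3.4, 4.4, -1.3]
grip_width: -0.0003
finger_force: 2.0
```

```bash
python3 -m crank '{"travel":[[0.10,-0.03,0],[0.2,-0.07,0],[0.31,-0.1,0],[0.41,-0.14,0],[0.52,-0.17,0]],"turn":[[0,0,-0.3],[0,0,-0.7],[0,0,-1],[0,0,-1.4],[0,0,-1.7]],"gripper":[1,1,1,1,1]}'
```

```text
clock: 33.7
position: [0.6006, 0.1004, 0.0262]
tool_rot: [-3.142, -0.0, 1.184]
force: [-2.6, 3.9, -0.9]
grip_width: 0.0004
finger_force: 2.1
```

```bash
cat > ck.py <<'E'
import sys
from workcell import bot
s=bot.observe();F=s["force"];v=-(F[0]*.93-F[1]*.37);print(round(s["clock"],2),(s["position"]*1000).round(1)[:2],F.round(1),round(v,2));sys.exit(v>5.8)
E
ck(){ python3 ck.py || exit; }
python3 -m crank '{"travel":[[0.033,-0.011,0],[0.066,-0.022,0],[0.066,-0.022,0],[0.066,-0.022,0],[0.066,-0.022,0]],"turn":[[0,0,-0.1],[0,0,-0.2],[0,0,-0.2],[0,0,-0.2],[0,0,-0.2]],"gripper":[1,1,1,1,1]}' >/dev/null; ck
python3 -m crank '{"travel":[[0.033,-0.011,0],[0.066,-0.022,0],[0.066,-0.022,0],[0.066,-0.022,0],[0.066,-0.022,0]],"turn":[[0,0,-0.1],[0,0,-0.2],[0,0,-0.2],[0,0,-0.2],[0,0,-0.2]],"gripper":[1,1,1,1,1]}' >/dev/null; ck
python3 -m crank '{"travel":[[0.033,-0.011,0],[0.066,-0.022,0],[0.066,-0.022,0],[0.066,-0.022,0],[0.066,-0.022,0]],"turn":[[0,0,-0.1],[0,0,-0.2],[0,0,-0.2],[0,0,-0.2],[0,0,-0.2]],"gripper":[1,1,1,1,1]}' >/dev/null; ck
python3 -m crank '{"travel":[[0.033,-0.011,0],[0.066,-0.022,0],[0.066,-0.022,0],[0.066,-0.022,0],[0.066,-0.022,0]],"turn":[[0,0,-0.1],[0,0,-0.2],[0,0,-0.2],[0,0,-0.2],[0,0,-0.2]],"gripper":[1,1,1,1,1]}' >/dev/null; ck
```

```text
34.2 [601.3 100.1] [-2.   3.8 -0.6] 3.26False
```

```bash
sed -i 's/sys.exit(v>5.8)/sys.exit(int(v>5.6))/' ck.py
ck(){ python3 ck.py || exit; }
python3 -m crank '{"travel":[[0.033,-0.011,0],[0.066,-0.022,0],[0.066,-0.022,0],[0.066,-0.022,0],[0.066,-0.022,0]],"turn":[[0,0,-0.1],[0,0,-0.2],[0,0,-0.2],[0,0,-0.2],[0,0,-0.2]],"gripper":[1,1,1,1,1]}' >/dev/null; ck
python3 -m crank '{"travel":[[0.033,-0.011,0],[0.066,-0.022,0],[0.066,-0.022,0],[0.066,-0.022,0],[0.066,-0.022,0]],"turn":[[0,0,-0.1],[0,0,-0.2],[0,0,-0.2],[0,0,-0.2],[0,0,-0.2]],"gripper":[1,1,1,1,1]}' >/dev/null; ck
python3 -m crank '{"travel":[[0.033,-0.011,0],[0.066,-0.022,0],[0.066,-0.022,0],[0.066,-0.022,0],[0.066,-0.022,0]],"turn":[[0,0,-0.1],[0,0,-0.2],[0,0,-0.2],[0,0,-0.2],[0,0,-0.2]],"gripper":[1,1,1,1,1]}' >/dev/null; ck
python3 -m crank '{"travel":[[0.033,-0.011,0],[0.066,-0.022,0],[0.066,-0.022,0],[0.066,-0.022,0],[0.066,-0.022,0]],"turn":[[0,0,-0.1],[0,0,-0.2],[0,0,-0.2],[0,0,-0.2],[0,0,-0.2]],"gripper":[1,1,1,1,1]}' >/dev/null; ck
python3 -m crank '{"travel":[[0.033,-0.011,0],[0.066,-0.022,0],[0.066,-0.022,0],[0.066,-0.022,0],[0.066,-0.022,0]],"turn":[[0,0,-0.1],[0,0,-0.2],[0,0,-0.2],[0,0,-0.2],[0,0,-0.2]],"gripper":[1,1,1,1,1]}' >/dev/null; ck
python3 -m crank '{"travel":[[0.033,-0.011,0],[0.066,-0.022,0],[0.066,-0.022,0],[0.066,-0.022,0],[0.066,-0.022,0]],"turn":[[0,0,-0.1],[0,0,-0.2],[0,0,-0.2],[0,0,-0.2],[0,0,-0.2]],"gripper":[1,1,1,1,1]}' >/dev/null; ck
```

```text
34.7 [601.9  99.9] [-2.   3.9  0.4] 3.31
35.2 [602.5  99.6] [-2.3  4.4  0.5] 3.81
35.7 [603.2  99.4] [-2.3  5.1 -1. ] 4.0
36.2 [603.8  99.2] [-2.9  4.  -0.6] 4.18
36.7 [604.5  99. ] [-2.4  4.  -0.8] 3.74
37.2 [605.2  98.7] [-2.1  4.6  0.2] 3.64
```

```bash
ck(){ python3 ck.py || exit; }
python3 -m crank '{"travel":[[0.033,-0.011,0],[0.066,-0.02,0],[0.066,-0.02,0],[0.066,-0.02,0],[0.066,-0.02,0]],"turn":[[0,0,-0.1],[0,0,-0.2],[0,0,-0.2],[0,0,-0.2],[0,0,-0.2]],"gripper":[1,1,1,1,1]}' >/dev/null; ck
python3 -m crank '{"travel":[[0.033,-0.011,0],[0.066,-0.02,0],[0.066,-0.02,0],[0.066,-0.02,0],[0.066,-0.02,0]],"turn":[[0,0,-0.1],[0,0,-0.2],[0,0,-0.2],[0,0,-0.2],[0,0,-0.2]],"gripper":[1,1,1,1,1]}' >/dev/null; ck
python3 -m crank '{"travel":[[0.033,-0.011,0],[0.066,-0.02,0],[0.066,-0.02,0],[0.066,-0.02,0],[0.066,-0.02,0]],"turn":[[0,0,-0.1],[0,0,-0.2],[0,0,-0.2],[0,0,-0.2],[0,0,-0.2]],"gripper":[1,1,1,1,1]}' >/dev/null; ck
python3 -m crank '{"travel":[[0.033,-0.011,0],[0.066,-0.02,0],[0.066,-0.02,0],[0.066,-0.02,0],[0.066,-0.02,0]],"turn":[[0,0,-0.1],[0,0,-0.2],[0,0,-0.2],[0,0,-0.2],[0,0,-0.2]],"gripper":[1,1,1,1,1]}' >/dev/null; ck
python3 -m crank '{"travel":[[0.033,-0.011,0],[0.066,-0.022,0],[0.066,-0.022,0],[0.066,-0.022,0],[0.066,-0.022,0]],"turn":[[0,0,-0.1],[0,0,-0.2],[0,0,-0.2],[0,0,-0.2],[0,0,-0.2]],"gripper":[1,1,1,1,1]}' >/dev/null; ck
python3 -m crank '{"travel":[[0.033,-0.011,0],[0.066,-0.022,0],[0.066,-0.022,0],[0.066,-0.022,0],[0.066,-0.022,0]],"turn":[[0,0,-0.1],[0,0,-0.2],[0,0,-0.2],[0,0,-0.2],[0,0,-0.2]],"gripper":[1,1,1,1,1]}' >/dev/null; ck
python3 -m crank '{"travel":[[0.033,-0.011,0],[0.066,-0.022,0],[0.066,-0.022,0],[0.066,-0.022,0],[0.066,-0.022,0]],"turn":[[0,0,-0.1],[0,0,-0.2],[0,0,-0.2],[0,0,-0.2],[0,0,-0.2]],"gripper":[1,1,1,1,1]}' >/dev/null; ck
python3 -m crank '{"travel":[[0.033,-0.011,0],[0.066,-0.022,0],[0.066,-0.022,0],[0.066,-0.022,0],[0.066,-0.022,0]],"turn":[[0,0,-0.1],[0,0,-0.2],[0,0,-0.2],[0,0,-0.2],[0,0,-0.2]],"gripper":[1,1,1,1,1]}' >/dev/null; ck
```

```text
37.7 [605.8  98.5] [-3.7  3.9  0.3] 4.9
38.2 [606.5  98.3] [-3.9  3.1  0.4] 4.72
38.7 [607.2  98.1] [-3.4  3.  -0.2] 4.24
39.2 [607.8  97.9] [-4.2  1.8 -0.1] 4.59
39.7 [608.5  97.7] [-3.1  1.3 -0.3] 3.39
40.2 [609.1  97.5] [-3.7  0.1  0.1] 3.53
40.7 [609.8  97.3] [-3.6 -0.1 -0.4] 3.31
41.2 [610.5  97. ] [-5.2 -0.9 -0. ] 4.5
```

```bash
ck(){ python3 ck.py || exit; }
python3 -m crank '{"travel":[[0.033,-0.013,0],[0.065,-0.026,0],[0.065,-0.026,0],[0.065,-0.026,0],[0.065,-0.026,0]],"turn":[[0,0,-0.1],[0,0,-0.2],[0,0,-0.2],[0,0,-0.2],[0,0,-0.2]],"gripper":[1,1,1,1,1]}' >/dev/null; ck
python3 -m crank '{"travel":[[0.033,-0.013,0],[0.065,-0.026,0],[0.065,-0.026,0],[0.065,-0.026,0],[0.065,-0.026,0]],"turn":[[0,0,-0.1],[0,0,-0.2],[0,0,-0.2],[0,0,-0.2],[0,0,-0.2]],"gripper":[1,1,1,1,1]}' >/dev/null; ck
python3 -m crank '{"travel":[[0.033,-0.013,0],[0.065,-0.026,0],[0.065,-0.026,0],[0.065,-0.026,0],[0.065,-0.026,0]],"turn":[[0,0,-0.1],[0,0,-0.2],[0,0,-0.2],[0,0,-0.2],[0,0,-0.2]],"gripper":[1,1,1,1,1]}' >/dev/null; ck
python3 -m crank '{"travel":[[0.033,-0.013,0],[0.065,-0.026,0],[0.065,-0.026,0],[0.065,-0.026,0],[0.065,-0.026,0]],"turn":[[0,0,-0.1],[0,0,-0.2],[0,0,-0.2],[0,0,-0.2],[0,0,-0.2]],"gripper":[1,1,1,1,1]}' >/dev/null; ck
python3 -m crank '{"travel":[[0.033,-0.013,0],[0.065,-0.026,0],[0.065,-0.026,0],[0.065,-0.026,0],[0.065,-0.026,0]],"turn":[[0,0,-0.1],[0,0,-0.2],[0,0,-0.2],[0,0,-0.2],[0,0,-0.2]],"gripper":[1,1,1,1,1]}' >/dev/null; ck
python3 -m crank '{"travel":[[0.033,-0.013,0],[0.065,-0.026,0],[0.065,-0.026,0],[0.065,-0.026,0],[0.065,-0.026,0]],"turn":[[0,0,-0.1],[0,0,-0.2],[0,0,-0.2],[0,0,-0.2],[0,0,-0.2]],"gripper":[1,1,1,1,1]}' >/dev/null; ck
python3 -m crank '{"travel":[[0.033,-0.013,0],[0.065,-0.026,0],[0.065,-0.026,0],[0.065,-0.026,0],[0.065,-0.026,0]],"turn":[[0,0,-0.1],[0,0,-0.2],[0,0,-0.2],[0,0,-0.2],[0,0,-0.2]],"gripper":[1,1,1,1,1]}' >/dev/null; ck
python3 -m crank '{"travel":[[0.033,-0.013,0],[0.065,-0.026,0],[0.065,-0.026,0],[0.065,-0.026,0],[0.065,-0.026,0]],"turn":[[0,0,-0.1],[0,0,-0.2],[0,0,-0.2],[0,0,-0.2],[0,0,-0.2]],"gripper":[1,1,1,1,1]}' >/dev/null; ck
```

```text
41.7 [611.1  96.8] [-5.2 -0.7 -0.8] 4.59
42.2 [611.7  96.5] [-5.2 -0.5  0.3] 4.66
42.7 [612.3  96.2] [-6.1 -1.  -0.5] 5.31
43.2 [613.  96.] [-5.2 -1.2  0.7] 4.42
43.7 [613.6  95.7] [-4.6 -0.4  0.1] 4.12
44.2 [614.3  95.4] [-5.7  0.6  1.3] 5.5
44.7 [614.9  95.2] [-5.6 -0.5  0.1] 4.99
45.2 [615.6  94.9] [-5.8 -1.  -0.4] 5.05
```

```bash
sed -i 's/v>5.6/v>6.0/' ck.py; ck(){ python3 ck.py || exit; }
python3 -m crank '{"travel":[[0.032,-0.014,0],[0.064,-0.028,0],[0.064,-0.028,0],[0.064,-0.028,0],[0.064,-0.028,0]],"turn":[[0,0,-0.1],[0,0,-0.2],[0,0,-0.2],[0,0,-0.2],[0,0,-0.2]],"gripper":[1,1,1,1,1]}' >/dev/null; ck
python3 -m crank '{"travel":[[0.032,-0.014,0],[0.064,-0.028,0],[0.064,-0.028,0],[0.064,-0.028,0],[0.064,-0.028,0]],"turn":[[0,0,-0.1],[0,0,-0.2],[0,0,-0.2],[0,0,-0.2],[0,0,-0.2]],"gripper":[1,1,1,1,1]}' >/dev/null; ck
python3 -m crank '{"travel":[[0.032,-0.014,0],[0.064,-0.028,0],[0.064,-0.028,0],[0.064,-0.028,0],[0.064,-0.028,0]],"turn":[[0,0,-0.1],[0,0,-0.2],[0,0,-0.2],[0,0,-0.2],[0,0,-0.2]],"gripper":[1,1,1,1,1]}' >/dev/null; ck
python3 -m crank '{"travel":[[0.032,-0.014,0],[0.064,-0.028,0],[0.064,-0.028,0],[0.064,-0.028,0],[0.064,-0.028,0]],"turn":[[0,0,-0.1],[0,0,-0.2],[0,0,-0.2],[0,0,-0.2],[0,0,-0.2]],"gripper":[1,1,1,1,1]}' >/dev/null; ck
python3 -m crank '{"travel":[[0.032,-0.014,0],[0.064,-0.028,0],[0.064,-0.028,0],[0.064,-0.028,0],[0.064,-0.028,0]],"turn":[[0,0,-0.1],[0,0,-0.2],[0,0,-0.2],[0,0,-0.2],[0,0,-0.2]],"gripper":[1,1,1,1,1]}' >/dev/null; ck
python3 -m crank '{"travel":[[0.032,-0.014,0],[0.064,-0.028,0],[0.064,-0.028,0],[0.064,-0.028,0],[0.064,-0.028,0]],"turn":[[0,0,-0.1],[0,0,-0.2],[0,0,-0.2],[0,0,-0.2],[0,0,-0.2]],"gripper":[1,1,1,1,1]}' >/dev/null; ck
python3 -m crank '{"travel":[[0.032,-0.014,0],[0.064,-0.028,0],[0.064,-0.028,0],[0.064,-0.028,0],[0.064,-0.028,0]],"turn":[[0,0,-0.1],[0,0,-0.2],[0,0,-0.2],[0,0,-0.2],[0,0,-0.2]],"gripper":[1,1,1,1,1]}' >/dev/null; ck
python3 -m crank '{"travel":[[0.032,-0.014,0],[0.064,-0.028,0],[0.064,-0.028,0],[0.064,-0.028,0],[0.064,-0.028,0]],"turn":[[0,0,-0.1],[0,0,-0.2],[0,0,-0.2],[0,0,-0.2],[0,0,-0.2]],"gripper":[1,1,1,1,1]}' >/dev/null; ck
```

```text
45.7 [616.2  94.6] [-5.8 -0.7  0.2] 5.09
46.2 [616.8  94.3] [-6.1 -0.7 -0. ] 5.47
46.7 [617.5  94. ] [-4.7 -1.  -1. ] 4.05
47.2 [618.1  93.8] [-5.7 -0.8 -0. ] 4.96
47.7 [618.7  93.5] [-5.7 -0.6  0.1] 5.04
48.2 [619.3  93.3] [-6.3 -0.2  0. ] 5.76
48.7 [619.8  93.1] [-6.1 -0.5  1.5] 5.51
49.2 [620.3  92.9] [-7.6  0.5  0.5] 7.23
```

```bash
python3 -m crank '{"travel":[[0.02,-0.008,0],[0.02,-0.008,0],[0.02,-0.008,0],[0.02,-0.008,0],[0.02,-0.008,0]],"turn":[[0,0,0],[0,0,0],[0,0,0],[0,0,0],[0,0,0]],"gripper":[1,1,1,1,1]}' >/dev/null; python3 ck.py
```

```text
49.7 [620.5  92.8] [-6.8  0.9  1.9] 6.61
```

```bash
python3 -m crank '{"travel":[[0.02,-0.008,0],[0.037,-0.016,0],[0.037,-0.016,0],[0.037,-0.016,0],[0.037,-0.016,0]],"turn":[[0,0,0],[0,0,0],[0,0,0],[0,0,0],[0,0,0]],"gripper":[1,1,1,1,1]}' >/dev/null; python3 ck.py
```

```text
50.2 [620.8  92.7] [-8.3 -0.1  1.4] 7.67
```

```bash
python3 -m crank '{"travel":[[-0.9,0.5,0],[-2,1.1,0],[-3,1.7,0.2],[-3,1.7,4],[-3,1.7,8]],"turn":[[0,0,0],[0,0,0],[0,0,0],[0,0,0],[0,0,0]],"gripper":[1,1,1,1,1]}' >/dev/null
python3 -m crank '{"travel":[[-0.5,-2.5,4],[-1.5,-6,7],[-2.5,-9.5,10],[-3.6,-12.8,13],[-3.6,-12.8,13]],"turn":[[0,0,0],[0,0,0],[0,0,0],[0,0,0],[0,0,0]],"gripper":[1,1,1,1,1]}' >/dev/null
python3 - <<'E'
from h import *
st()
bot.grab_frame("top");g=bot.grab_frame("wrist");np.save("w9.npy",g,allow_pickle=True);cv2.imwrite("pics/w9.png",g["pixels"][:,:,::-1])
c=np.array([.543,-.071]);print(proj(g,np.array([.543,-.071,.05]),True))
G=cv2.cvtColor(g["pixels"],cv2.COLOR_RGB2GRAY)
H=cv2.cvtColor(g["pixels"],cv2.COLOR_RGB2HSV)
# rectify to plane z=.029, 0.25mm/px, +-60mm about the nut axis
k=np.arange(-60,60,.25)/1000;X,Y=np.meshgrid(k,k)
M=np.array([[proj(g,np.array([c[0]+x,c[1]+y,.0288]),True) for x in k] for y in k]).astype(np.float32)
I=cv2.remap(G,M[...,0],M[...,1],cv2.INTER_CUBIC);m=(I>150).astype(np.uint8)
n,l,s,ce=cv2.connectedComponentsWithStats(m)
for i in range(1,n):
    if s[i,4]>1500: print(s[i],ce[i].round(1))
# cuts across jaws for assumed wrench yaws
for yaw in(-134,-135.5,-137,-138.5):
    u=np.array([np.cos(np.radians(yaw)),np.sin(np.radians(yaw))]);w=np.array([-u[1],u[0]])
    for xo in(-.012,0.,.012):
        t=np.arange(-.045,.045,.0002);P=[proj(g,np.append(c+u*xo+w*q,.0288),True) for q in t]
        v=cv2.remap(G,np.float32([[p[0] for p in P]]),np.float32([[p[1] for p in P]]),cv2.INTER_LINEAR)[0].astype(int)
        print(yaw,xo,[round(t[i]*1000,1) for i in range(1,len(t)) if (v[i]>150)!=(v[i-1]>150)])
E
```

```text
51.2 p [555.2 -22.7 240.3] rpy [179.7  -0.2  61.4] F [ 0.17  1.25 -0.4 ] w -0.0003
[336.62045377 218.77863353]
[   95   106   385   374 51839] [313.2 329.2]
[ 165  162  108   97 7189] [223.8 213.5]
-134 -0.012 [np.float64(-33.8), np.float64(-19.0), np.float64(0.2), np.float64(2.4), np.float64(18.2), np.float64(32.6)]
-134 0.0 [np.float64(-34.2), np.float64(-19.2), np.float64(-6.6), np.float64(11.2), np.float64(18.6), np.float64(32.6)]
-134 0.012 [np.float64(-34.2), np.float64(-19.4), np.float64(-14.2), np.float64(-9.6), np.float64(-8.8), np.float64(13.6), np.float64(14.8), np.float64(15.4), np.float64(18.2), np.float64(32.2)]
-135.5 -0.012 [np.float64(-34.2), np.float64(-19.2), np.float64(-0.2), np.float64(2.0), np.float64(18.0), np.float64(32.4)]
-135.5 0.0 [np.float64(-34.2), np.float64(-19.0), np.float64(-6.4), np.float64(11.4), np.float64(18.6), np.float64(32.4)]
-135.5 0.012 [np.float64(-33.8), np.float64(-19.0), np.float64(-14.0), np.float64(13.8), np.float64(15.4), np.float64(15.8), np.float64(18.4), np.float64(32.6)]
-137 -0.012 [np.float64(-34.6), np.float64(-19.6), np.float64(-0.6), np.float64(1.6), np.float64(17.8), np.float64(32.2)]
-137 0.0 [np.float64(-34.2), np.float64(-19.0), np.float64(-6.2), np.float64(11.8), np.float64(18.6), np.float64(32.4)]
-137 0.012 [np.float64(-33.6), np.float64(-18.8), np.float64(-14.0), np.float64(14.0), np.float64(18.6), np.float64(33.0)]
-138.5 -0.012 [np.float64(-34.6), np.float64(-20.0), np.float64(-0.8), np.float64(1.2), np.float64(17.4), np.float64(31.8)]
-138.5 0.0 [np.float64(-34.2), np.float64(-19.2), np.float64(-6.2), np.float64(12.4), np.float64(18.6), np.float64(32.6)]
-138.5 0.012 [np.float64(-33.4), np.float64(-18.4), np.float64(-13.6), np.float64(14.0), np.float64(18.8), np.float64(33.4)]
```

```bash
python3 - <<'E'
from h import *
c=np.array([.543,-.071])
for nm,y0 in(("w5",-105),("w4",-105),("w9",-136)):
    g=np.load(nm+".npy",allow_pickle=True).item();G=cv2.cvtColor(g["pixels"],cv2.COLOR_RGB2GRAY)
    u=np.array([np.cos(np.radians(y0)),np.sin(np.radians(y0))]);w=np.array([-u[1],u[0]]);xs=np.arange(-.012,.0121,.002);E=[]
    for xo in xs:
        t=np.arange(-.045,.045,.0001);P=np.float32([proj(g,np.append(c+u*xo+w*q,.0288),True) for q in t])
        v=cv2.remap(G,P[None,:,0],P[None,:,1],cv2.INTER_LINEAR)[0].astype(int)
        k=[t[i]*1000 for i in range(1,len(t)) if (v[i]>150)!=(v[i-1]>150)];E.append([k[0],k[1],k[-2],k[-1]])
    E=np.array(E);print(nm,"yaw per edge",[(y0+np.degrees(np.polyfit(xs*1000,e,1)[0])).round(2) for e in E.T],"med",np.median(E,0).round(2),"open",np.median(E[:,2]-E[:,1]).round(2),"outer",np.median(E[:,3]-E[:,0]).round(2))
E
```

```text
w5 yaw per edge [np.float64(-101.84), np.float64(-102.61), np.float64(-105.44), np.float64(-102.26)] med [-33.4 -18.4  19.7  33.3] open 38.2 outer 66.6
w4 yaw per edge [np.float64(-102.26), np.float64(-102.43), np.float64(-104.75), np.float64(-102.29)] med [-33.6 -18.5  19.8  33.4] open 38.4 outer 67.1
w9 yaw per edge [np.float64(-134.87), np.float64(-134.87), np.float64(-134.0), np.float64(-135.23)] med [-34.2 -19.2  18.5  32.5] open 37.6 outer 66.6
```

```bash
python3 -m crank '{"travel":[[1,3.5,-2],[2,7,-5],[3,10.3,-8],[3.6,12.8,-11],[3.6,12.8,-13]],"turn":[[0,0,0],[0,0,0],[0,0,0],[0,0,0],[0,0,0]],"gripper":[1,1,1,1,1]}' >/dev/null
python3 -m crank '{"travel":[[0,0,-4],[0,0,-7],[0,0,-8],[0.8,-0.45,-8],[1.6,-0.9,-8]],"turn":[[0,0,0],[0,0,0],[0,0,0],[0,0,0],[0,0,0]],"gripper":[1,1,1,1,1]}' >/dev/null
python3 -m crank '{"travel":[[0.5,-0.3,0],[0.9,-0.5,0],[1.1,-0.63,0],[1.27,-0.73,0],[1.27,-0.73,0]],"turn":[[0,0,0],[0,0,0],[0,0,0],[0,0,0],[0,0,0]],"gripper":[1,1,1,1,1]}'
python3 ck.py
```

```text
clock: 52.8
position: [0.6198, 0.0935, 0.0263]
tool_rot: [-3.141, -0.0, 1.076]
force: [-1.6, 0.3, 0.7]
grip_width: 0.0003
finger_force: 0.7
52.8 [619.8  93.5] [-1.6  0.3  0.7] 1.63
```

```bash
python3 -m crank '{"travel":[[0.03,-0.015,0],[0.06,-0.03,0],[0.09,-0.045,0],[0.09,-0.045,0],[0.09,-0.045,0]],"turn":[[0,0,0],[0,0,0],[0,0,0],[0,0,0],[0,0,0]],"gripper":[1,1,1,1,1]}' >/dev/null; python3 ck.py
python3 -m crank '{"travel":[[0.02,-0.01,0],[0.04,-0.02,0],[0.04,-0.02,0],[0.04,-0.02,0],[0.04,-0.02,0]],"turn":[[0,0,0],[0,0,0],[0,0,0],[0,0,0],[0,0,0]],"gripper":[1,1,1,1,1]}' >/dev/null; python3 ck.py
```

```text
53.3 [620.2  93.3] [-4.8  3.2  5. ] 5.68
53.8 [620.5  93.2] [-6.8  4.1  6.2] 7.83
```

```bash
python3 -m crank '{"travel":[[-0.9,0.5,0],[-2,1.1,0],[-3,1.7,0.2],[-3,1.7,4],[-3,1.7,8]],"turn":[[0,0,0],[0,0,0],[0,0,0],[0,0,0],[0,0,0]],"gripper":[1,1,1,1,1]}' >/dev/null
python3 -m crank '{"travel":[[-0.5,-2.5,4],[-1.5,-6,7],[-2.5,-9.5,10],[-3.6,-12.8,13],[-3.6,-12.8,13]],"turn":[[0,0,0],[0,0,0],[0,0,0],[0,0,0],[0,0,0]],"gripper":[1,1,1,1,1]}' >/dev/null
python3 - <<'E'
from h import *
st();c=np.array([.543,-.071]);y0=-136
g=bot.grab_frame("wrist");G=cv2.cvtColor(g["pixels"],cv2.COLOR_RGB2GRAY)
u=np.array([np.cos(np.radians(y0)),np.sin(np.radians(y0))]);w=np.array([-u[1],u[0]]);xs=np.arange(-.012,.0121,.002);E=[]
for xo in xs:
    t=np.arange(-.045,.045,.0001);P=np.float32([proj(g,np.append(c+u*xo+w*q,.0288),True) for q in t])
    v=cv2.remap(G,P[None,:,0],P[None,:,1],cv2.INTER_LINEAR)[0].astype(int)
    k=[t[i]*1000 for i in range(1,len(t)) if (v[i]>150)!=(v[i-1]>150)];E.append([k[0],k[1],k[-2],k[-1]])
E=np.array(E);print([(y0+np.degrees(np.polyfit(xs*1000,e,1)[0])).round(2) for e in E.T],"open",np.median(E[:,2]-E[:,1]).round(2),"outer",np.median(E[:,3]-E[:,0]).round(2))
E
```

```text
54.8 p [555.  -22.8 240.1] rpy [179.7  -0.2  61.4] F [-0.46 -0.65 -0.65] w -0.0002
[np.float64(-135.24), np.float64(-135.01), np.float64(-135.1), np.float64(-135.32)] open 37.7 outer 66.7
```

Jaw unchanged and still snug, nut against its stop; handing in.

```bash
python3 -c "
from workcell import bot
print(bot.job_done())"
```

```text
the job is handed in; nothing more can be done
None
```

I closed the wrench's jaw snugly on the nut and turned the nut clockwise about 0.57 rad, until the handle stopped yielding at about 7–8 N. The wrench is on the nut, the arm is clear and the job was handed in at about 55 s. My first push on the handle briefly read about 12 N sideways, above the 9 N limit, and some worm strokes were just outside 7–11 N, but the last picture shows the jaw still snug.

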